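Lay a lopsided pneumatic cylinder in the test stand and push it home

ROBOT

A 7-joint arm with a two-finger parallel gripper is mounted at the origin on a cart in front of the work surface, level with it; the furniture and walls round the work are solid. World frame = base frame: x ahead of the robot, y to its left, z up, the work surface at z = 0. Lengths are in m, angles in rad, forces in N, time in s.
With the tool pointing down it reaches from about 0.425 to 0.925 m from the base axis. Payload 6.8 kg.
Tool frame: the origin (TCP) lies at the very end of the fingers, on their centre line; the grasp point (between the pads) lies 19 mm behind it (r.grip_depth is the distance from the TCP to the grasp point, in m); z points along the fingers, y is the direction in which the jaws open and shut (so a half turn about z gives the same grasp; the last joint's range is limited). The gripper opens to 85 mm and grips with 20 to 120 N. Pads are 22 mm wide; open, the fingers measure 114 mm over their backs; the gripper's body (76 mm by 85 mm) begins 54 mm behind the grasp point. The pads swing forward as they close: fully open they stand 13 mm farther back than shut.
Start: joints at [1.15, 0.477, 0.022, 1.555, -0.011, 1.109, -0.083], TCP at [0.208, -0.642, 0.201] pointing down, gripper open.
Joint ranges: [-2.96, 2.96], [-0.34, 2.1], [-1.41, 1.46], [0.24, 2.44], [-1.37, 4.51], [0.17, 1.92], [-2.96, 2.96]. Speed limits (rad/s): [2.39, 2.39, 3.14, 3.14, 3.14, 3.14, 3.14].

INTERFACE

Orientations are given as a rotation vector (axis times angle).
In Python, from bench import r, grab_frame gives the robot as it stands. The module is installed in compiled form; this text tells all that it offers.
- The arm moves only by the tool play_rows, never from a script. Its argument "increments" is a list of rows, each a list of 7 numbers: the shift along the tool's x, y, z in mm, then the turn, a rotation vector about the tool's x, y, z in rad, then the closure in counts, from 0 (fully open) to 255 (shut). In form: [[tx, ty, tz, rx, ry, rz, claw], ...]. A call has 1 to 5 rows; each row shifts and turns the pose as measured when the row begins, along the tool's axes as they then stand; what a row does not reach is not made up. A row lasts 1/10 s, in which the tool goes at most 50 mm and 8.59 degrees, less where a joint would pass 70% of its speed; a pose out of reach is approached as far as the arm can. A call is refused whole if a number of a shift passes 50 or a number of a turn 0.15, either way. A call with a gripper value outside its range is refused whole. The fingers move at their own pace and stop on an object; "force" is the grip in N (left out, the last holds). Time passes only in rows, so rows that do not move let the fingers close. It gives the time, the measured TCP pose, the force and the opening at its end, in the units of the state.
- r.get_obs(): the state, without advancing time (a new reading comes with each control period).
- grab_frame(name): name is "scene" or "top" or "wrist"; returns a dict with "color" (480x640x3 uint8, blue, green, red), "depth" (480x640 float32, m along the optical axis (not along the pixel's ray), 0 where there is no reading), "K" (3x3 intrinsics, pixels), "k1" (the pictures are not rectified: a ray, as slopes to the right and down, at radius r is drawn at 1 + k1 r^2 times it, then the intrinsics apply), "T" (4x4, takes a point from camera to world coordinates). Camera axes: x right, y up, looking along -z (the intrinsics and any distortion apply to the point x, -y, -z); pixel columns grow to the right and rows downward; lengths in m; the calibration is good to about 2 mm. A picture is of the moment at which its call begins.
- r.hand_in(): hands the job in, once; it reports no verdict.
The state is a dict: "clock": time; "joints": joint angles; "qvel": joint speeds; "tau": joint torques, N m; "tcp_pos": TCP position; "orientation": TCP orientation; "contact_force": force on the tool from outside, world axes, zero at the start; "moment": the same for the moment, N m; "grip_width": finger opening in m.
Only numpy, scipy, OpenCV 4.12 (cv2) and the standard library are available. Lean on these libraries where they do the work, as an engineer would, in place of code of your own. Each camera call takes 0.05 s, during which the arm holds its last target.

TASK

Pick up the pneumatic cylinder so that it hangs level in the grip: its piston is stuck somewhere inside, so find its balance point by trial lifts, kept to a few centimetres, and carry it level to the test stand. Lay it in both V rests with its long end cap facing the hooded pocket but still short of the stop, and let go; then push it at its rear end, not by the barrel, until the long cap is fully home against the hidden stop in the pocket. Leave the key set, the grease tin and the small gear where they are.

Things in the scene. Friction and masses are not known exactly. Their poses are not given: they have to be found in the camera images.
- cylinder: Loose bare-metal pneumatic cylinder, 340 mm long, 0.84 to 0.95 kg: round barrel of diameter 28 mm between two square 44 x 44 mm end caps. Origin: middle of its length, on its underside; barrel axis 22 mm above it. x runs along the barrel to the long steel front cap (x = 132 to 170 mm); the short rear cap covers x = -170 to -150 mm. It lies on the flat caps.
- cyl_mid (a point): Middle of the cylinder's length on the barrel's axis; x towards the long cap. The balance point lies somewhere from 40 mm behind to 70 mm ahead of here (x), different each time and not to be seen. The barrel is smooth: lifted away from the balance point it tilts or turns in the fingers, heavy end down, and loads the wrist with its weight times the offset.
- front_face (a point): Centre of the end face of the long front cap, on the barrel's axis.
- rear_face (a point): Centre of the end face of the short rear cap, on the barrel's axis; here it is pushed.
- stand: Fixed grey stand: base plate 370 x 74 x 12 mm, two 90 degree steel V rests and a hooded pocket at one end. Origin on the bench, x along the stand to the pocket, z up. Rests: 12 mm thick, 60 mm wide, 62 mm high, centred at x = -88 and 116 mm. A barrel lying in both has its axis at y = 0, z = 62 mm. It is 95 mm high at the pocket.
- cradle (a point): On the rests' axis, 62 mm above the stand's origin; x towards the pocket. With the cylinder's middle here its barrel lies in both rests and the long cap lies between front rest and pocket mouth with 10 mm to spare at each end.
- pocket_mouth (a point): Centre of the mouth of the pocket, on the rests' axis, 180 mm from the cradle point. The pocket is a box open only towards the rests, 54 mm wide and 54 mm high inside, 60 mm deep.
- stop_face (a point): Centre of the face of the fixed steel stop hidden inside the pocket, on the rests' axis, 18 to 36 mm behind the mouth (different each time); x points on into the pocket. The cylinder slides in the V rests against some 4 to 12 N of friction; the resistance rises sharply at the stop.
- allen_set: Bystander: small hexagon key set in a holder, 85 x 28 x 21 mm, behind the stand; origin at its underside.
- tin_grease: Bystander: round closed tin, diameter 80 mm, 69 mm high, behind the stand; origin at its underside.
- gear_small: Bystander: small steel gear, diameter 60 mm, 21 mm high, on the robot's side of the stand; origin at its underside.

How it is judged:
On the way, in this order (a step that is already met when the one before it is completed fails the run):
1. the cylinder is held level, both ends well clear of the bench (height (world z) of each of front_face, rear_face above 0.072 m and angle between cyl_mid's own x axis and vertical between 1.511 and 1.631 rad and contact force between cylinder and the fingers above 0.5 N and contact force between cylinder and stand below 0.1 N), for 0.4 s.
2. it lies in both V rests, let go, long cap towards the pocket and still short of the stop (z of cyl_mid in the frame of stand between 0.057 and 0.067 m and y of cyl_mid in the frame of stand between -0.006 and 0.006 m and angle between the x axis of cyl_mid and the x axis of stand, either way round below 0.05 rad and x of front_face in the frame of stop_face between -0.07 and -0.006 m and contact force between cylinder and the fingers below 0.1 N and linear speed of cylinder below 0.02 m/s), for 0.2 s.
At the end, for the whole second after the job is handed in: The cylinder lies at rest in both V rests (axis within 5 mm in height, 6 mm sideways and 0.05 rad of the stand's), with the face of its long cap within 3 mm of the hidden stop; key set, tin and gear no more than 30 mm from where they stood (x of front_face in the frame of stop_face between -0.003 and 0.003 m and z of cyl_mid in the frame of stand between 0.057 and 0.067 m and y of cyl_mid in the frame of stand between -0.006 and 0.006 m and angle between the x axis of cyl_mid and the x axis of stand, either way round below 0.05 rad and linear speed of cylinder below 0.01 m/s); the robot touches nothing.
It fails at once if the cylinder is carried tilted: more than 0.3 rad from level while its middle is over 150 mm above the bench or, lifted, within 200 mm of the cradle point ((height (world z) of cyl_mid above 0.15 m or (height (world z) of cyl_mid above 0.05 m and horizontal distance between cyl_mid and cradle below 0.2 m)) and (angle between cyl_mid's own x axis and vertical below 1.27 rad or angle between cyl_mid's own x axis and vertical above 1.87 rad)).
It fails at once if the cylinder is driven into the pocket by its barrel instead of being pushed at its rear end (x of front_face in the frame of pocket_mouth above 0.008 m and height (world z) of front_face below 0.09 m and distance between the grasp point and rear_face above 0.09 m and contact force between cylinder and the fingers above 1 N).
It fails at once if the key set, the tin or the gear is moved more than 30 mm (distance of any of allen_set, tin_grease, gear_small from where it was at the start of the episode above 0.03 m).
It also fails if it takes over 72 s, if anything falls off the work surface, if the arm or the gripper's body presses on something with over 40 N, if the wrist force passes 120 N, or if a joint passes its speed limit or range.

## Working session

There is one attempt and no reset: what is moved stays moved. The work goes in short steps, Python scripts to look and compute and a tool call to move; the robot and the scene stay as the last step left them, time stands still between calls to the robot, and variables do not carry over. Pictures are saved under pics/ and viewed, and the job is handed in when it is done.

Besides the shell and the picture viewer there is one more tool, called as name(argument=value, ...), one argument or row to a line, values as JSON. play_rows: Moves the arm, as the interface text tells. Its arguments: {"type":"object","properties":{"increments":{"type":"array","items":{"type":"array","items":{"type":"number"}}},"force":{"type":"number"}},"required":["increments"]}

```bash
mkdir -p pics
cat > h.py <<'E'
import numpy as np, cv2
from bench import r, grab_frame
from scipy.spatial.transform import Rotation as R
def save(f,name): cv2.imwrite('pics/'+name,f['color'])
def rays(f,uv):
    uv=np.asarray(uv,float).reshape(-1,2);K=f['K']
    d=np.c_[(uv[:,0]-K[0,2])/K[0,0],(uv[:,1]-K[1,2])/K[1,1]]
    rd=np.linalg.norm(d,axis=1);ru=rd.copy()
    for _ in range(30): ru=rd/(1+f['k1']*ru**2)
    s=np.where(rd>0,ru/np.maximum(rd,1e-12),1)[:,None]
    return d*s
def onplane(f,uv,z):
    d=rays(f,uv);T=f['T']
    w=np.c_[d[:,0],-d[:,1],-np.ones(len(d))]@T[:3,:3].T
    o=T[:3,3]
    return o+w*((z-o[2])/w[:,2])[:,None]
def depthpts(f,uv):
    uv=np.asarray(uv).reshape(-1,2).astype(int);d=rays(f,uv);z=f['depth'][uv[:,1],uv[:,0]]
    p=np.c_[d[:,0]*z,-d[:,1]*z,-z];return p@f['T'][:3,:3].T+f['T'][:3,3],z
def cloud(f):
    v,u=np.mgrid[0:480,0:640];uv=np.c_[u.ravel(),v.ravel()]
    p,z=depthpts(f,uv);p[z<=0]=np.nan;return p.reshape(480,640,3)
def proj(f,P):
    P=np.asarray(P).reshape(-1,3);c=(P-f['T'][:3,3])@f['T'][:3,:3]
    d=np.c_[c[:,0]/-c[:,2],-c[:,1]/-c[:,2]];rr=(d**2).sum(1)[:,None]
    d=d*(1+f['k1']*rr);return np.c_[d[:,0]*f['K'][0,0]+f['K'][0,2],d[:,1]*f['K'][1,1]+f['K'][1,2]]
E
python3 - <<'E'
from h import *
o=r.get_obs();print(o, r.grip_depth)
for n in('scene','top','wrist'):
    f=grab_frame(n);save(f,n+'0.png');print(n,f['T'][:3,3],f['T'][:3,2],f['K'],f['k1'],(f['depth']>0).mean())
    np.savez('f_'+n+'.npz',**f)
E
```

```text
{'clock': 0.0, 'joints': array([ 1.14992262,  0.47781203,  0.02234672,  1.55644144, -0.01150046,
        1.10927872, -0.0831097 ]), 'qvel': array([ 7.64109178e-04, -2.14661219e-03,  5.87336619e-04,  1.51218953e-05,
       -8.85661355e-05, -3.18577207e-04,  3.34108824e-04]), 'tau': array([-1.73717017e-04, -5.96457839e+01,  1.60796955e+00, -2.81199503e+01,
        1.24835019e-02,  9.23757761e-03, -7.82318892e-06]), 'tcp_pos': array([ 0.20747999, -0.64165377,  0.20022212]), 'orientation': array([-3.10151171e+00, -4.89037758e-01,  6.55094598e-04]), 'contact_force': array([-0.22612423, -0.34466832, -0.05635111]), 'moment': array([-0.00029479, -0.04167894,  0.02505614]), 'grip_width': 0.08506200574419114} 0.0187
scene [-0.18411209  0.81112972  0.5964776 ] [-0.59745477  0.65986953  0.45565338] [[502.72523803   0.         320.38097798]
 [  0.         502.72523803 229.93454736]
 [  0.           0.           1.        ]] -0.1257424726115689 0.996142578125
top [0.26093582 0.03389703 1.47648587] [-0.18300358 -0.02422117  0.98281383] [[589.75735073   0.         315.55148545]
 [  0.         589.75735073 230.98429007]
 [  0.           0.           1.        ]] 0.034630667551635894 0.9959798177083333
wrist [ 0.2861839  -0.61577823  0.37278118] [0.30274391 0.09784371 0.94803625] [[375.16130675   0.         320.5728681 ]
 [  0.         375.16130675 241.85015322]
 [  0.           0.           1.        ]] -0.04385911464514005 0.9961002604166667
```

View pics/scene0.png

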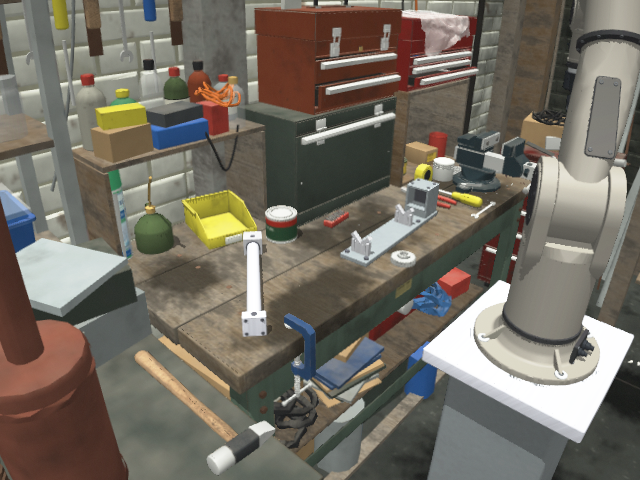

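View pics/top0.png

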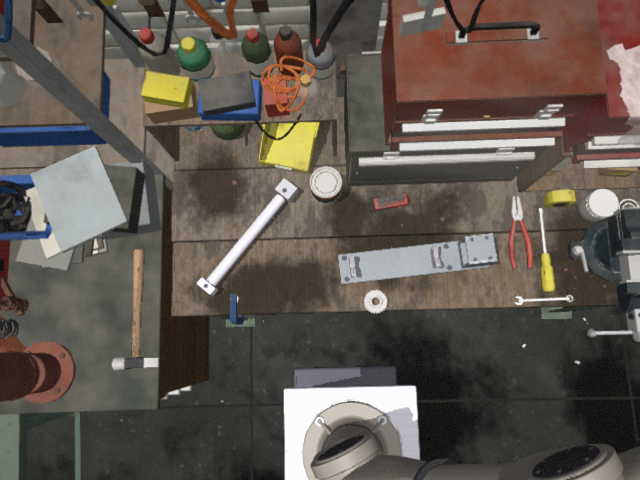

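View pics/wrist0.png

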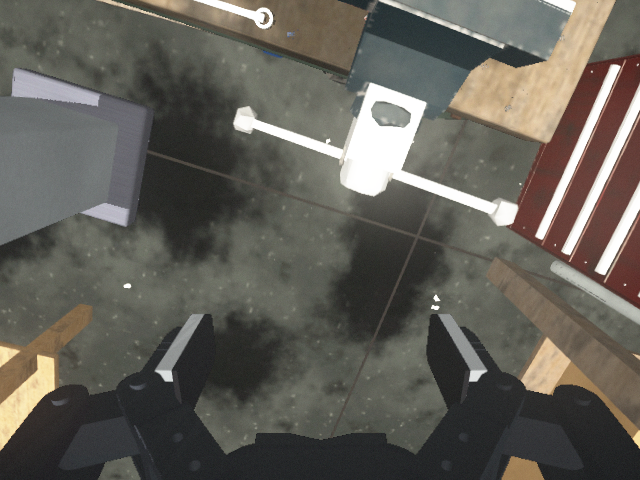

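The top view shows the cylinder from about (208,285) to (288,190). The stand runs from (340,268) to (497,248), with the pocket at the right end. The tin is at (326,183), the key set at (391,201) and the gear at (375,301). I'll zoom in to measure.

Run:
```python
from h import *
f=dict(np.load('f_top.npz'));s=dict(np.load('f_scene.npz'))
a=cv2.resize(f['color'][165:315,185:345],None,fx=4,fy=4,interpolation=cv2.INTER_CUBIC)
cv2.imwrite('pics/topz.png',a)
a=cv2.resize(f['color'][180:320,330:510],None,fx=4,fy=4,interpolation=cv2.INTER_CUBIC)
cv2.imwrite('pics/topz2.png',a)
a=cv2.resize(s['color'][220:350,200:330],None,fx=4,fy=4,interpolation=cv2.INTER_CUBIC)
cv2.imwrite('pics/scenez.png',a)
```

```text
(no output)
```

View pics/topz.png

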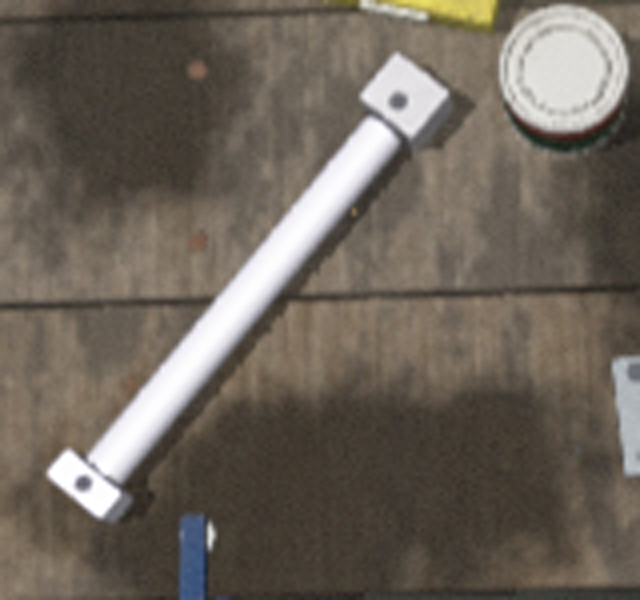

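View pics/topz2.png

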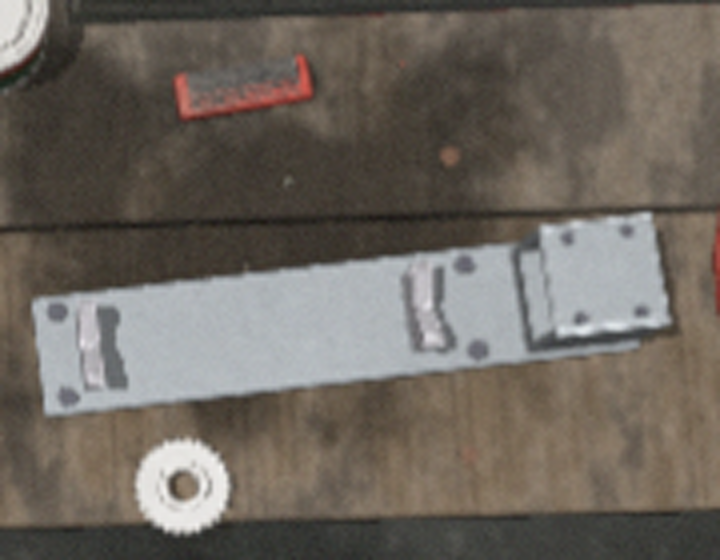

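View pics/scenez.png

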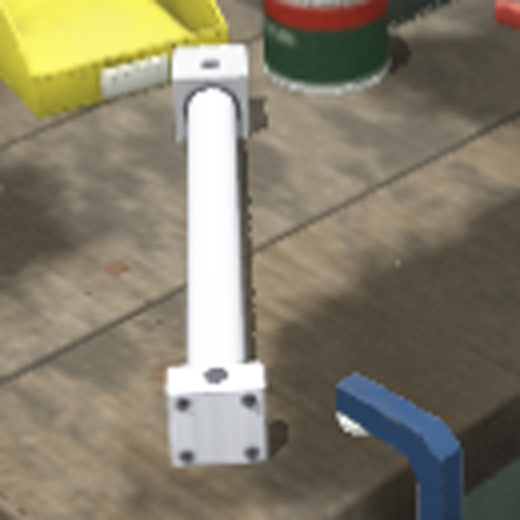

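The long front cap is the upper-right one in the top view (288,190), near the tin. The short rear cap is at (208,285), near the blue clamp. Next I'll measure with masks and depth, then cross-check with the two-view rays.

```bash
cat > m.py <<'E'
from h import *
f=dict(np.load('f_top.npz'));s=dict(np.load('f_scene.npz'))
for nm,g in(('top',f),('scene',s)):
    P=cloud(g);hsv=cv2.cvtColor(g['color'],cv2.COLOR_BGR2HSV)
    inb=(P[...,0]>0.3)&(P[...,0]<0.85)&(P[...,1]>-0.5)&(P[...,1]<0.5)
    print(nm,'bench z',np.nanmedian(P[inb&(abs(P[...,2])<0.02)][:,2]))
    m=(inb&(P[...,2]>0.008)&(P[...,2]<0.11)&(hsv[...,1]<45)&(hsv[...,2]>110)).astype(np.uint8)
    n,l,st,c=cv2.connectedComponentsWithStats(m)
    for i in range(1,n):
        if st[i,4]>60:
            q=P[l==i];print(st[i],c[i].round(1),'med',np.median(q,0).round(4),'min',q.min(0).round(3),'max',q.max(0).round(3))
E
python3 m.py
```

```text
top bench z 0.0011303587436332085
[310 166  32  32 823] [325.3 181.7] med [0.646  0.0414 0.067 ] min [0.606 0.002 0.008] max [0.686 0.081 0.077]
[ 197  178  100  117 1700] [248.3 235.6] med [0.5237 0.2362 0.0357] min [0.38  0.115 0.013] max [0.666 0.363 0.053]
[139 184  11  41 257] [144.  209.1] med [0.583  0.4851 0.082 ] min [0.55  0.471 0.074] max [0.651 0.499 0.094]
[511 196  12  25 178] [516.5 208.7] med [ 0.5741 -0.4356  0.0114] min [ 0.546 -0.45   0.008] max [ 0.608 -0.422  0.019]
[539 208   7  45 122] [542. 230.] med [ 0.5186 -0.4916  0.0152] min [ 0.463 -0.497  0.008] max [ 0.575 -0.487  0.026]
[ 338  233  160   51 4347] [417.7 259.3] med [ 0.4514 -0.1816  0.0147] min [ 0.399 -0.356  0.008] max [0.501 0.016 0.104]
[364 290  24  24 370] [375.2 301.6] med [ 0.3519 -0.0724  0.0153] min [ 0.324 -0.101  0.008] max [ 0.381 -0.045  0.029]
scene bench z 7.352557664708215e-05
[ 340  178   99   87 2489] [391.4 226.8] med [ 0.4437 -0.1666  0.0145] min [ 0.397 -0.434  0.008] max [0.599 0.019 0.098]
[265 205  33  16 419] [280.7 212.7] med [0.6427 0.0447 0.0669] min [0.605 0.002 0.061] max [0.685 0.083 0.073]
[326 209  18  12  85] [334.4 214.8] med [ 0.6062 -0.1147  0.0198] min [ 0.591 -0.152  0.016] max [ 0.62  -0.083  0.023]
[116 213  16  45 334] [123.8 234. ] med [0.8144 0.3787 0.0678] min [0.732 0.355 0.009] max [0.834 0.424 0.11 ]
[ 241  231   25  103 1652] [252.9 284.9] med [0.4779 0.2767 0.0346] min [0.378 0.116 0.008] max [0.661 0.366 0.047]
[225 234  17   9  81] [233.4 237.7] med [0.701  0.1514 0.0154] min [0.693 0.13  0.008] max [0.708 0.173 0.023]
[391 250  25  15 286] [402.8 256.9] med [ 0.3484 -0.0641  0.0143] min [ 0.323 -0.099  0.008] max [ 0.381 -0.041  0.024]
```

```bash
cat > m2.py <<'E'
from h import *
f=dict(np.load('f_top.npz'));s=dict(np.load('f_scene.npz'))
def z2(u,v,ox,oy): return [u/4+ox-.375,v/4+oy-.375]
# triangulate: hole fr/re in both views
tf=[z2(398,101,185,165),z2(83,484,185,165)]
sf=[z2(209,64,200,220),z2(216,376,200,220)]
def tri(a,b):
    (g1,p1),(g2,p2)=a,b
    o1,o2=g1['T'][:3,3],g2['T'][:3,3]
    d1=onplane(g1,[p1],0)[0]-o1;d2=onplane(g2,[p2],0)[0]-o2
    A=np.c_[d1,-d2];t=np.linalg.lstsq(A,o2-o1,rcond=None)[0]
    x1,x2=o1+d1*t[0],o2+d2*t[1];return (x1+x2)/2,np.linalg.norm(x1-x2)
for a,b in zip(tf,sf):
    print('tri',tri((f,a),(s,b)),'top44',onplane(f,[a],.044),'scene44',onplane(s,[b],.044))
h=onplane(f,tf,.044);d=h[0]-h[1];L=np.linalg.norm(d);d/=L;print('L',L,'yaw',np.arctan2(d[1],d[0]),'mid from front',h[0]-d*.151,'rear',h[1]+d*.160)
h=onplane(s,sf,.044);d=h[0]-h[1];L=np.linalg.norm(d);d/=L;print('L',L,'yaw',np.arctan2(d[1],d[0]),'mid',h[0]-d*.151,h[1]+d*.16)
P=cloud(f);hsv=cv2.cvtColor(f['color'],cv2.COLOR_BGR2HSV)
sub=np.zeros((480,640),bool);sub[170:300,190:305]=1
m=sub&(P[...,2]>.034)&(P[...,2]<.05)&(hsv[...,1]<45)
q=P[m];c=q.mean(0);u,_,vt=np.linalg.svd(q[:,:2]-c[:2]);v=vt[0]*np.sign(vt[0][0]);
t=(q[:,:2]-c[:2])@v;w=(q[:,:2]-c[:2])@[-v[1],v[0]];print('cloud yaw',np.arctan2(v[1],v[0]),'ext',t.min(),t.max(),'mid',c[:2]+v*(t.min()+t.max())/2,'w',w.min(),w.max())
# stand: base plate corner pix (top at z=.012), pocket top z=.095
cor=[z2(*p,330,180) for p in[(33,298),(44,416)]]
b=onplane(f,cor,.012);print('rear plate corners',b,np.linalg.norm(b[0]-b[1]))
holes=[z2(*p,330,180) for p in[(58,313),(68,397),(464,265),(478,350)]]
b=onplane(f,holes,.012);print('holes',b)
pk=[z2(*p,330,180) for p in[(568,238),(627,231),(642,311),(582,318)]]
b=onplane(f,pk,.095);print('pocket holes',b)
E
python3 m2.py
```

```text
tri (array([0.63528381, 0.14556628, 0.04320285]), np.float64(0.0004962452950765643)) top44 [[0.63488589 0.14533336 0.044     ]] scene44 [[0.6343641  0.14662105 0.044     ]]
tri (array([0.4005079 , 0.34160185, 0.04298871]), np.float64(3.3111698575156484e-05)) top44 [[0.40042178 0.34139635 0.044     ]] scene44 [[0.39942404 0.34245187 0.044     ]]
L 0.30563722824643824 yaw -0.6964379799683487 mid from front [0.51904895 0.24219824 0.044     ] rear [0.52316291 0.23875808 0.044     ]
L 0.3058537883875066 yaw -0.6948574414281063 mid [0.51837421 0.24330272 0.044     ] [0.52232724 0.24000772 0.044     ]
cloud yaw -0.6934149985755711 ext -0.1819808590177423 0.1605838181255782 mid [0.52303136 0.23746245] w -0.021887390326856694 0.024023816707272348
rear plate corners [[0.47296284 0.01555684 0.012     ]
 [0.39889758 0.0111347  0.012     ]] 0.07419715240136956
holes [[ 4.63037016e-01  2.48063639e-04  1.20000000e-02]
 [ 4.10277902e-01 -4.14557519e-03  1.20000000e-02]
 [ 4.85878272e-01 -2.53484757e-01  1.20000000e-02]
 [ 4.32424840e-01 -2.58559948e-01  1.20000000e-02]]
pocket holes [[ 0.4873915  -0.29881208  0.095     ]
 [ 0.49052811 -0.33336065  0.095     ]
 [ 0.44293406 -0.33829352  0.095     ]
 [ 0.43980288 -0.30339861  0.095     ]]
```

Run:
```python
from h import *
f=dict(np.load('f_top.npz'));s=dict(np.load('f_scene.npz'))
for g in (f,s):
    P=cloud(g).reshape(-1,3);rad=np.hypot(P[:,0],P[:,1]);an=np.arctan2(P[:,1],P[:,0])
    for a in np.arange(-1.2,.9,.15):
        k=(an>a)&(an<a+.15)
        print(round(a,2),[ (round(float(np.nanpercentile(P[k&(rad>q)&(rad<q+.08),2],99)),3) if (k&(rad>q)&(rad<q+.08)).sum()>5 else None) for q in(.46,.54,.62,.70,.78)])
P=cloud(f)
# rests
sub=np.zeros((480,640),bool);sub[225:290,335:480]=1
for nm,g in(('t',f),('s',s)):
    P=cloud(g).reshape(-1,3)
    q=P[(P[:,0]>.39)&(P[:,0]<.51)&(P[:,1]<.02)&(P[:,1]>-.24)&(P[:,2]>.03)]
    d=np.array([.0882,-.9961]);o=np.array([.43666,-.00195])
    t=(q[:,:2]-o)@d;n=(q[:,:2]-o)@[-d[1],d[0]]
    for lo,hi in((-.02,.1),(.12,.26)):
        k=(t>lo)&(t<hi);print(nm,k.sum(),'t',np.percentile(t[k],[3,50,97]).round(4),'n',np.percentile(n[k],[3,50,97]).round(4),'z',q[k,2].max().round(4))
```

```text
-1.2 [-0.727, 0.076, 0.112, 0.169, -0.367]
-1.05 [-0.722, 0.031, 0.149, 0.174, 0.173]
-0.9 [0.007, 0.02, 0.031, 0.028, 0.343]
-0.75 [0.099, 0.102, 0.018, 0.507, 0.513]
-0.6 [0.099, 0.102, 0.009, 0.534, 0.535]
-0.45 [0.062, 0.009, 0.532, 0.535, 0.573]
-0.3 [0.019, 0.023, 0.87, 0.641, 0.607]
-0.15 [0.056, 0.021, 0.533, 0.535, 0.579]
-0.0 [0.017, 0.075, 0.887, 0.387, 0.416]
0.15 [0.008, 0.035, 0.894, 0.355, 0.378]
0.3 [0.008, 0.042, 0.898, 0.344, 0.365]
0.45 [0.037, 0.041, 0.008, 0.897, 0.364]
0.6 [0.049, 0.043, 0.007, 0.172, 0.173]
0.75 [0.007, 0.007, 0.009, 0.174, 0.176]
0.9 [-0.008, 0.006, 0.008, -0.009, 0.173]
-1.2 [None, 0.588, 0.586, 0.169, 0.168]
-1.05 [-0.001, 0.027, 0.16, 0.171, 0.171]
-0.9 [0.002, 0.015, 0.026, 0.024, 0.498]
-0.75 [0.093, 0.095, -0.001, 0.502, 0.51]
-0.6 [0.093, 0.095, 0.345, 0.528, 0.53]
-0.45 [0.055, 0.003, 0.523, 0.531, 0.549]
-0.3 [0.015, 0.021, 0.528, 0.536, 0.55]
-0.15 [0.027, 0.02, 0.523, 0.53, 0.544]
-0.0 [0.013, 0.069, 0.07, 0.381, 0.411]
0.15 [0.003, 0.033, 0.046, 0.352, 0.378]
0.3 [0.003, 0.037, 0.032, 0.341, 0.361]
0.45 [0.034, 0.037, 0.002, 0.002, 0.361]
0.6 [0.045, 0.043, 0.002, 0.168, 0.169]
0.75 [0.002, 0.002, 0.006, 0.169, 0.171]
0.9 [-0.001, 0.004, 0.004, -0.015, 0.171]
t 117 t [0.0102 0.016  0.0218] n [-0.0239  0.0026  0.0256] z 0.0671
t 135 t [0.213  0.2173 0.2249] n [-0.0251 -0.0005  0.0229] z 0.0663
s 224 t [0.0064 0.011  0.0201] n [-0.0252 -0.0015  0.0215] z 0.0636
s 165 t [0.2102 0.2149 0.2236] n [-0.0247  0.0008  0.023 ] z 0.0607
```

play_rows(
  increments=[
    [0,-38,-20,0,0,0,0],
    [0,-38,-20,0,0,0,0],
    [0,-38,-20,0,0,0,0],
    [0,-38,-10,0,0,0,0],
    [30,-1,0,0,0,-0.06,0],
  ],
)

```text
clock: 0.65
tcp_pos: [0.183, -0.4821, 0.2682]
orientation: [-3.08, -0.571, 0.007]
contact_force: [-0.2, -0.8, 0.6]
grip_width: 0.0854
```

play_rows(
  increments=[
    [49,-2.5,0,0,0,-0.095,0],
    [49,-2.5,0,0,0,-0.095,0],
    [49,-2.5,0,0,0,-0.095,0],
    [49,-2.5,0,0,0,-0.095,0],
    [49,-2.5,0,0,0,-0.095,0],
  ],
)

```text
clock: 1.15
tcp_pos: [0.3838, -0.3411, 0.2691]
orientation: [-2.857, -1.292, 0.005]
contact_force: [0.8, 0.3, -0.8]
grip_width: 0.0854
```

play_rows(
  increments=[
    [49,-2.5,0,0,0,-0.095,0],
    [49,-2.5,0,0,0,-0.095,0],
    [49,-2.5,0,0,0,-0.095,0],
    [49,-2.5,0,0,0,-0.095,0],
    [49,-2.5,0,0,0,-0.095,0],
  ],
)

```text
clock: 1.65
tcp_pos: [0.4971, -0.1208, 0.2689]
orientation: [-2.454, -1.951, 0.001]
contact_force: [1.5, -0.2, 0.4]
grip_width: 0.0855
```

Run:
```python
from h import *
o=r.get_obs();print(o['tcp_pos'],o['orientation'],o['joints'].round(3))
f=grab_frame('wrist');save(f,'w1.png');np.savez('f_w1.npz',**f)
```

```text
[ 0.49712604 -0.12082625  0.26885867] [-2.45419381e+00 -1.95149416e+00  1.10228681e-03] [ 0.542  0.183 -0.479  1.826  0.088  1.159 -0.194]
```

View pics/w1.png

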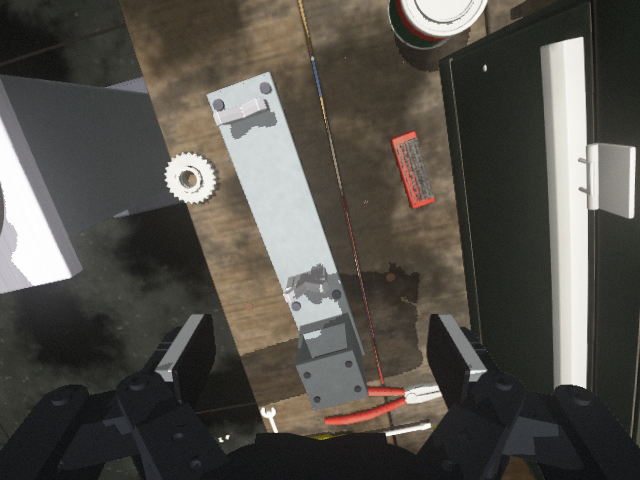

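The wrist view shows the whole stand: rear rest near (243,108), front rest near (307,280), pocket near (330,360). I'll zoom in to place the rests.

Run:
```python
from h import *
f=dict(np.load('f_w1.npz'))
a=cv2.resize(f['color'][65:145,195:295],None,fx=6,fy=6,interpolation=cv2.INTER_CUBIC)
b=cv2.resize(f['color'][255:335,270:370],None,fx=6,fy=6,interpolation=cv2.INTER_CUBIC)
cv2.imwrite('pics/w1z.png',np.hstack([a,b])[:, :1200] if 0 else cv2.resize(np.hstack([a,b]),(800,320)))
cv2.imwrite('pics/w1za.png',a);cv2.imwrite('pics/w1zb.png',b)
```

```text
(no output)
```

View pics/w1za.png

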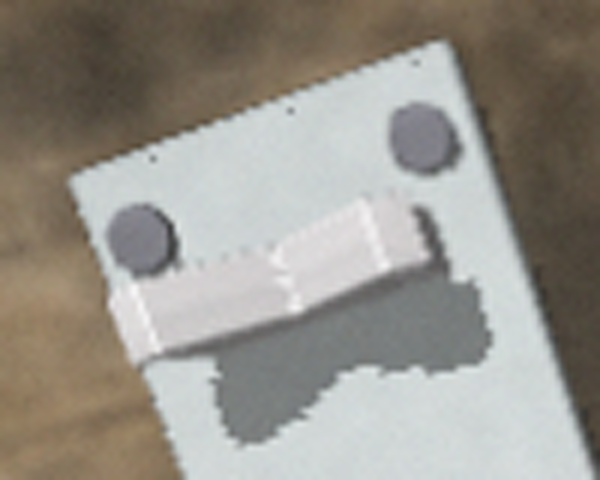

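View pics/w1zb.png

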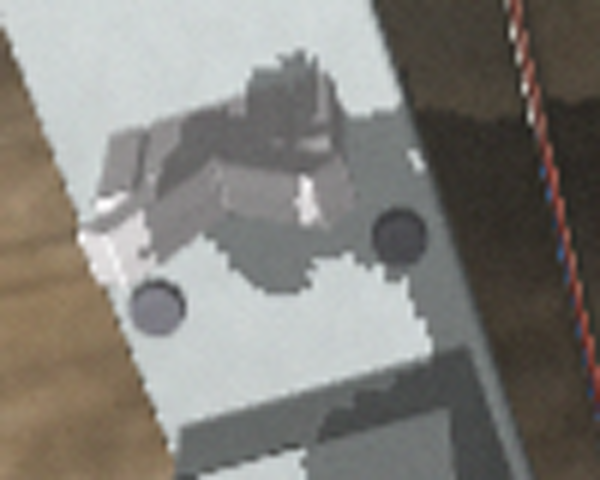

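```bash
cat > m3.py <<'E'
from h import *
f=dict(np.load('f_w1.npz'))
z=lambda u,v,ox,oy:[u/6+ox-.417,v/6+oy-.417]
A=lambda *p:[z(*q,195,65) for q in p];B=lambda *p:[z(*q,270,255) for q in p]
top=onplane(f,A((132,285),(157,352),(362,200),(387,270)),.062);print('rear rest inner top',top.round(4).tolist(),top.mean(0))
ap=onplane(f,A((275,258),(298,308)),.042);print('apex r',ap.round(4).tolist(),np.linalg.norm(ap[0]-ap[1]))
rb=onplane(f,A((142,238),(423,138)),.014);fb=onplane(f,B((158,306),(398,237)),.014)
print('bolts',rb.round(4).tolist(),fb.round(4).tolist())
m1,m2=rb.mean(0),fb.mean(0);d=m2-m1;print(m1,m2,np.linalg.norm(d),'yaw',np.arctan2(d[1],d[0]))
e=onplane(f,A((68,178),(445,40)),.012);print('rear edge',e.round(4).tolist(),e.mean(0),np.linalg.norm(e[0]-e[1]))
P=cloud(f).reshape(-1,3)
u=d[:2]/np.linalg.norm(d[:2]);o=m1[:2]
q=P[(P[:,0]>.38)&(P[:,0]<.52)&(P[:,1]<.03)&(P[:,1]>-.24)&(P[:,2]>.03)]
t=(q[:,:2]-o)@u;n=(q[:,:2]-o)@[-u[1],u[0]]
for lo,hi in((-.02,.1),(.12,.26)):
    k=(t>lo)&(t<hi);print(k.sum(),'t',np.percentile(t[k],[1,50,99]).round(4),'n',np.percentile(n[k],[1,50,99]).round(4),'z',q[k,2].max().round(4))
    for l in(.044,.048,.052,.056):
        kk=k&(q[:,2]>l-.002)&(q[:,2]<l+.002);print(l,kk.sum(),np.round(np.sort(n[kk])[[0,-1]],4) if kk.sum() else '', n[kk].mean().round(4), t[kk].mean().round(4))
print('bench z',np.nanmedian(P[(P[:,0]>.35)&(P[:,0]<.6)&(abs(P[:,1])<.3)&(abs(P[:,2])<.008),2]))
E
python3 m3.py
```

```text
rear rest inner top [[0.4188, -0.0127, 0.062], [0.4196, -0.0236, 0.062], [0.4584, -0.0089, 0.062], [0.4594, -0.02, 0.062]] [ 0.43906386 -0.01628688  0.062     ]
apex r [[0.4385, -0.0127, 0.042], [0.44, -0.0213, 0.042]] 0.008783493155789399
bolts [[0.4106, -0.0018, 0.014], [0.4644, 0.0027, 0.014]] [[0.4332, -0.2558, 0.014], [0.4864, -0.2512, 0.014]]
[0.43749707 0.00043944 0.014     ] [ 0.45979791 -0.25348615  0.014     ] 0.2549029828149884 yaw -1.4831967816325484
rear edge [[0.4001, 0.0113, 0.012], [0.4723, 0.0177, 0.012]] [0.43618697 0.01450983 0.012     ] 0.07246449869045064
9560 t [0.0125 0.0955 0.0999] n [-0.0183 -0.0049  0.0268] z 0.391
0.044 107 [-0.0222  0.0232] -0.0003 0.0174
0.048 102 [-0.0151  0.0173] -0.0007 0.0173
0.052 124 [-0.0267  0.0248] -0.0013 0.0172
0.056 176 [-0.0264  0.0269] -0.0003 0.0169
1652 t [0.12   0.1222 0.2256] n [-0.0238  0.0179  0.0718] z 0.3846
0.044 115 [-0.0236  0.024 ] 0.0006 0.2177
0.048 96 [-0.0198  0.023 ] 0.0 0.2183
0.052 91 [-0.0233  0.0236] -0.0025 0.2185
0.056 135 [-0.026   0.0264] 0.001 0.2193
bench z -0.00026528902827860357
```

play_rows(
  increments=[
    [49,-2.5,0,0,0,-0.095,0],
    [49,-2.5,0,0,0,-0.095,0],
    [49,-2.5,0,0,0,-0.1,0],
    [49,-2.5,0,0,0,-0.1,0],
    [49,0,0,0,0,-0.1,0],
  ],
)

```text
clock: 2.2
tcp_pos: [0.4911, 0.1235, 0.2702]
orientation: [-1.876, -2.512, -0.006]
contact_force: [1.1, 0.1, -0.4]
grip_width: 0.0851
```

```bash
cat > pose.py <<'E'
from h import *
def go(tp,yaw,verbose=1):
    "remaining shift in tool axes (mm) and turn rotvec to reach tp with tool x at yaw, tool down"
    o=r.get_obs();Rt=R.from_rotvec(o['orientation'])
    c,s=np.cos(yaw),np.sin(yaw);Rg=R.from_matrix(np.array([[c,s,0],[s,-c,0],[0,0,-1.]]))
    d=Rt.inv().apply(np.array(tp)-o['tcp_pos'])*1e3;w=(Rt.inv()*Rg).as_rotvec()
    X=Rt.as_matrix()[:,0]
    print('clk',round(o['clock'],2),'tcp',o['tcp_pos'].round(4),'yaw',np.arctan2(X[1],X[0]).round(4),'shift mm',d.round(1),'turn',w.round(4),'F',o['contact_force'].round(2),'M',o['moment'].round(3),'w',o['grip_width'].round(4))
E
python3 - <<'E'
from pose import *
go((0.5215,0.240,0.15),2.447)
f=grab_frame('wrist');save(f,'w2.png');np.savez('f_w2.npz',**f)
E
```

```text
Traceback (most recent call last):
  File "pose.py", line 8, in go
    print('clk',round(o['clock'],2),'tcp',o['tcp_pos'].round(4),'yaw',np.arctan2(X[1],X[0]).round(4),'shift mm',d.round(1),'turn',w.round(4),'F',o['contact_force'].round(2),'M',o['moment'].round(3),'w',o['grip_width'].round(4))
                                                                                                                                                                                                          ^^^^^^^^^^^^^^^^^^^^^
AttributeError: 'float' object has no attribute 'round'
```

```bash
sed -i "s/o\['grip_width'\].round(4)/round(o['grip_width'],4)/" pose.py
python3 - <<'E'
from pose import *
go((0.5215,0.240,0.15),2.447)
f=grab_frame('wrist');save(f,'w2.png');np.savez('f_w2.npz',**f)
E
```

```text
clk 2.2 tcp [0.4911 0.1235 0.2702] yaw 1.8586 shift mm [102.1  62.4 120.9] turn [ 0.0015 -0.008  -0.5884] F [ 1.08  0.15 -0.36] M [ 0.074 -0.043  0.033] w 0.0851
```

View pics/w2.png

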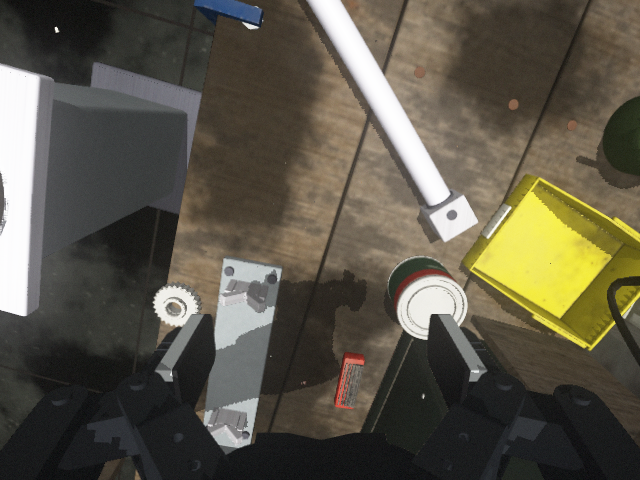

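The wrist view shows the front cap at (448,215), with its hole at (452,215), and the barrel running up to the left. The tin is at (430,300). Next I turn in place, then move over the grasp.

play_rows(
  increments=[
    [0,0,0,0,-0.008,-0.147,0],
    [0,0,0,0,0,-0.147,0],
    [0,0,0,0,0,-0.147,0],
    [0,0,0,0,0,-0.147,0],
    [0,0,0,0,0,0,0],
  ],
)

```text
clock: 2.75
tcp_pos: [0.486, 0.1369, 0.2704]
orientation: [-1.046, -2.959, -0.006]
contact_force: [0.3, -0.7, 0.9]
grip_width: 0.0858
```

Run:
```python
from pose import *
go((0.533,0.2304,0.15),2.447)
```

```text
clk 2.75 tcp [0.486  0.1369 0.2704] yaw 2.462 shift mm [ 21.6 101.9 120.7] turn [ 0.0026 -0.0045  0.015 ] F [ 0.3  -0.68  0.85] M [ 0.023  0.001 -0.03 ] w 0.0858
```

play_rows(
  increments=[
    [7,34,30,0,-0.004,0.005,0],
    [7,34,30,0,0,0.005,0],
    [7,34,30,0,0,0.005,0],
    [0,0,20,0,0,0,0],
    [0,0,0,0,0,0,0],
  ],
)

```text
clock: 3.25
tcp_pos: [0.5399, 0.2271, 0.1568]
orientation: [1.116, 2.932, 0.001]
contact_force: [0.0, -0.5, -0.0]
grip_width: 0.0853
```

Run:
```python
from pose import *
go((0.533,0.2304,0.006),2.447)
f=grab_frame('wrist');save(f,'w3.png');np.savez('f_w3.npz',**f)
```

```text
clk 3.25 tcp [0.5399 0.2271 0.1568] yaw 2.4144 shift mm [  7.9  -2.5 150.8] turn [ 0.0019  0.0039 -0.0326] F [ 0.   -0.46 -0.05] M [-0.058  0.039 -0.008] w 0.0853
```

View pics/w3.png

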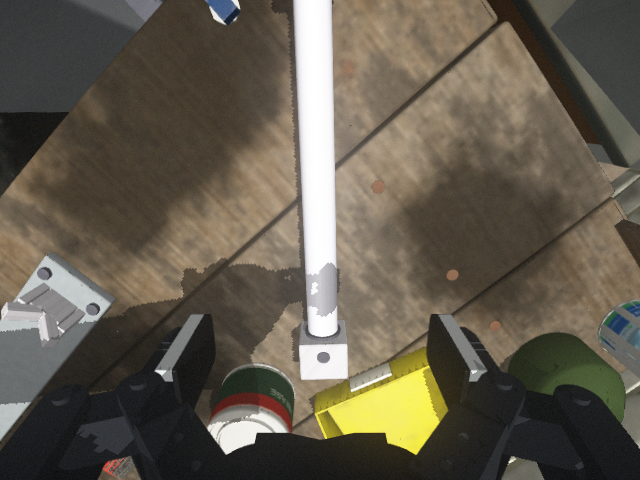

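Run:
```python
from pose import *
f=dict(np.load('f_w3.npz'))
hsv=cv2.cvtColor(f['color'],cv2.COLOR_BGR2HSV)
m=(hsv[...,2]>200)&(hsv[...,1]<40)
pts=[]
for v in range(20,240,10):
    u=np.where(m[v,280:360])[0]+280;pts.append(((u.min()+u.max())/2,v))
P=onplane(f,pts,.024)
c=P.mean(0);vt=np.linalg.svd(P[:,:2]-c[:2])[2][0];vt*=np.sign(vt[0]);print('axis yaw',np.arctan2(vt[1],vt[0]),'res',np.abs((P[:,:2]-c[:2])@[-vt[1],vt[0]]).max(),'at',c)
e=onplane(f,[(301,380),(347.5,378.5)],.044);print('front face top',e,np.linalg.norm(e[0]-e[1]))
h=onplane(f,[(323,357)],.044)[0];print('hole',h)
b=onplane(f,[(300,345),(348,346)],.044);print('front cap back edge',b,np.linalg.norm(b[0]-b[1]))
n=np.array([-vt[1],vt[0]]);
for nm,p in(('face',e.mean(0)),('hole',h),('back',b.mean(0))): print(nm,'along',(p[:2]-c[:2])@vt,'lat',(p[:2]-c[:2])@n)
F=c[:2]+vt*((e.mean(0)[:2]-c[:2])@vt);print('mid',F-.17*vt)
D=cloud(f)
q=D[250:420,290:360].reshape(-1,3);q=q[(q[:,2]>.038)&(q[:,2]<.05)];t=(q[:,:2]-c[:2])@vt;print('cloud cap t',np.percentile(t,[1,99]),np.median(q[:,2]))
```

```text
axis yaw -0.6977887411638954 res 0.0003368751544283749 at [0.48436934 0.27393712 0.024     ]
front face top [[0.64052843 0.11525423 0.044     ]
 [0.66784069 0.14843925 0.044     ]] 0.04297912302978957
hole [0.63506117 0.14724089 0.044     ]
front cap back edge [[0.61196357 0.14037439 0.044     ]
 [0.64115359 0.17156777 0.044     ]] 0.04272100226502579
face along 0.22142003232963456 lat 0.00023163579648015277
hole along 0.19687532763520355 lat -0.0002596257065032995
back along 0.18475072899372436 lat 0.0009668909952865767
mid [0.5237707  0.24089847]
cloud cap t [0.18175181 0.22148427] 0.043977309171639445
```

Run:
```python
from pose import *
go((0.535,0.2306,0.006),2.4438)
```

```text
clk 3.3 tcp [0.5405 0.2279 0.1584] yaw 2.415 shift mm [  6.6  -2.3 152.4] turn [ 0.0044  0.0046 -0.0288] F [ 0.01 -0.59  0.14] M [-0.08   0.013  0.009] w 0.0853
```

play_rows(
  increments=[
    [5,-1.5,35,0.003,0.004,-0.028,0],
    [2,-1,35,0,0,0,0],
    [0,0,35,0,0,0,0],
    [0,0,20,0,0,0,0],
    [0,0,0,0,0,0,0],
  ],
)

```text
clock: 3.8
tcp_pos: [0.5411, 0.2289, 0.0387]
orientation: [1.095, 2.931, 0.012]
contact_force: [-0.2, -0.3, -0.1]
grip_width: 0.0855
```

Run:
```python
from pose import *
go((0.535,0.2306,0.006),2.4438)
```

```text
clk 3.8 tcp [0.5411 0.2289 0.0387] yaw 2.4263 shift mm [ 6.1 -3.1 32.6] turn [ 0.0119  0.0095 -0.0174] F [-0.19 -0.25 -0.08] M [ 0.026  0.026 -0.02 ] w 0.0855
```

play_rows(
  increments=[
    [6,-3,18,0.012,0.01,-0.018,0],
    [2,-1,10,0,0,0,0],
    [0,0,0,0,0,0,0],
  ],
)

```text
clock: 4.1
tcp_pos: [0.5355, 0.2311, 0.0134]
orientation: [1.077, 2.947, 0.005]
contact_force: [-0.1, 0.6, 0.0]
grip_width: 0.0852
```

Run:
```python
from pose import *
go((0.535,0.2306,0.006),2.4438)
```

```text
clk 4.1 tcp [0.5355 0.2311 0.0134] yaw 2.4406 shift mm [ 0.1 -0.8  7.4] turn [ 0.0042  0.0026 -0.0032] F [-0.09  0.57  0.01] M [0.008 0.023 0.003] w 0.0852
```

play_rows(
  increments=[
    [0,-1,8,0.004,0.003,-0.003,0],
    [0,0,0,0,0,0,0],
    [0,0,0,0,0,0,255],
    [0,0,0,0,0,0,255],
    [0,0,0,0,0,0,255],
  ],
  force=100,
)

```text
clock: 4.6
tcp_pos: [0.5365, 0.2311, 0.0071]
orientation: [1.074, 2.95, 0.004]
contact_force: [-0.0, 0.3, 0.4]
grip_width: 0.0441
```

play_rows(
  increments=[
    [0,0,0,0,0,0,255],
    [0,0,0,0,0,0,255],
    [0,0,0,0,0,0,255],
  ],
)

```text
clock: 4.9
tcp_pos: [0.5368, 0.2312, 0.0075]
orientation: [1.074, 2.949, 0.005]
contact_force: [0.5, -0.0, 0.2]
grip_width: 0.0001
```

Run:
```python
from pose import *
go((0.535,0.2306,0.006),2.4438)
```

```text
clk 4.9 tcp [0.5368 0.2312 0.0075] yaw 2.4429 shift mm [ 1.  -1.7  1.5] turn [ 0.0038  0.0015 -0.0009] F [ 0.5  -0.04  0.17] M [ 0.025 -0.025  0.035] w 0.0001
```

The fingers shut completely without holding anything. I'll look.

Run:
```python
from pose import *
for n in('wrist','scene','top'):
    f=grab_frame(n);save(f,n+'4.png');np.savez('f_%s4.npz'%n,**f)
s=cv2.imread('pics/scene4.png');t=cv2.imread('pics/top4.png')
cv2.imwrite('pics/c4.png',np.hstack([cv2.resize(s[140:360,180:360],(400,489)),cv2.resize(t[150:310,180:340],(400,489))]))
```

```text
(no output)
```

View pics/c4.png

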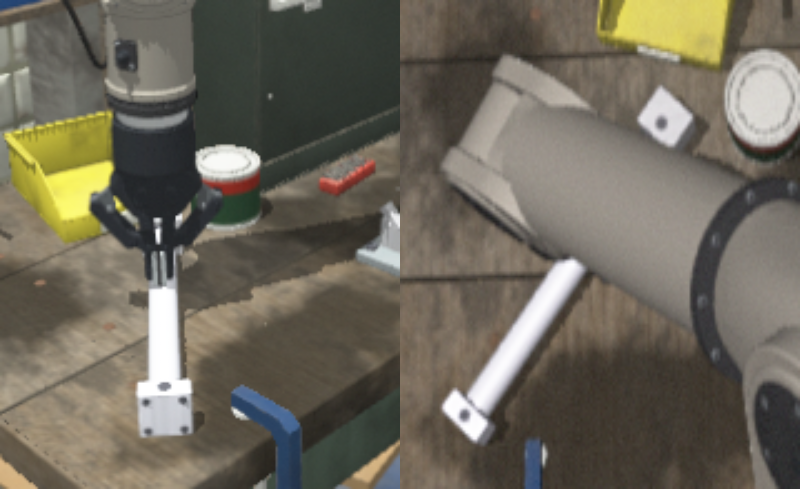

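View pics/wrist4.png

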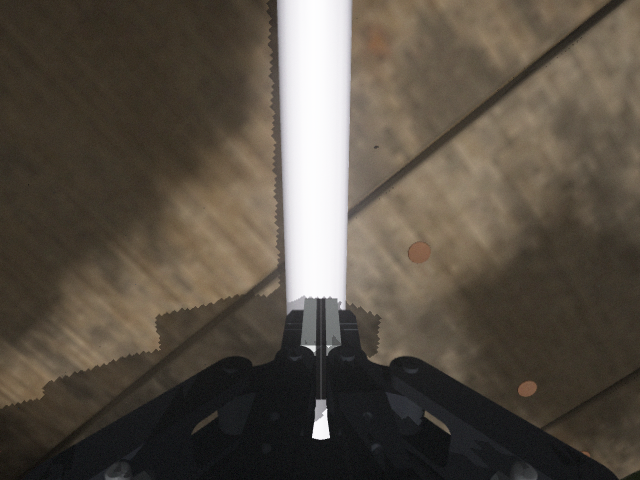

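Run:
```python
from pose import *
f=dict(np.load('f_wrist4.npz'));o=r.get_obs()
print('cam-tcp in tool',R.from_rotvec(o['orientation']).inv().apply(f['T'][:3,3]-o['tcp_pos']),f['T'][:3,3])
D=cloud(f)
for uv in[(310,300),(332,300),(310,320),(332,320),(310,340),(320,290),(320,250),(320,100),(300,316),(340,316),(322,410),(450,200),(150,250)]: print(uv,f['color'][uv[1],uv[0]],D[uv[1],uv[0]].round(4), f['depth'][uv[1],uv[0]].round(4))
g=dict(np.load('f_w3.npz'));D=cloud(g)
for uv in[(205,320),(180,370),(437,320),(460,370),(200,330),(190,350)]: print(uv,D[uv[1],uv[0]].round(4))
g=dict(np.load('f_scene4.npz'));D=cloud(g)
# finger tip region
sub=D[230:275,235:270]
for v in range(236,290,3): print(v,[tuple(D[v,u].round(3)) for u in(247,250,253,256)])
```

```text
cam-tcp in tool [ 0.08198518  0.00122884 -0.17251889] [0.47418708 0.2845721  0.17984272]
(310, 300) [127 125 125] [0.5267 0.2355 0.0421] 0.1535
(332, 300) [126 124 122] [0.5319 0.2428 0.0436] 0.1518
(310, 320) [121 119 116] [0.5265 0.2362 0.059 ] 0.1373
(332, 320) [117 118 117] [0.5311 0.2427 0.0602] 0.136
(310, 340) [116 118 114] [0.5264 0.2366 0.0725] 0.1244
(320, 290) [252 250 251] [0.5288 0.2391 0.0344] 0.1606
(320, 250) [252 251 252] [0.5145 0.2511 0.0356] 0.1534
(320, 100) [253 253 253] [0.4703 0.2882 0.0354] 0.1351
(300, 316) [45 45 48] [0.5268 0.2304 0.0492] 0.1479
(340, 316) [54 52 56] [0.5374 0.2422 0.0483] 0.1489
(322, 410) [163 158 159] [0.5781 0.1989 0.0357] 0.1797
(450, 200) [110 134 151] [5.455e-01 3.085e-01 1.000e-04] 0.1831
(150, 250) [66 80 89] [ 4.682e-01  1.757e-01 -4.000e-04] 0.1914
(205, 320) [0.5041 0.2034 0.2081]
(180, 370) [0.5052 0.2021 0.2347]
(437, 320) [0.5615 0.2672 0.2074]
(460, 370) [0.5624 0.2657 0.2341]
(200, 330) [0.5043 0.2031 0.2143]
(190, 350) [0.5049 0.2022 0.2248]
236 [(np.float64(0.528), np.float64(0.245), np.float64(0.119)), (np.float64(0.529
[... 3536 characters left out ...]
64(nan), np.float64(nan), np.float64(nan)), (np.float64(0.497), np.float64(0.269), np.float64(0.037)), (np.float64(0.493), np.float64(0.264), np.float64(0.036)), (np.float64(0.49), np.float64(0.259), np.float64(0.035))]
284 [(np.float64(0.499), np.float64(0.275), np.float64(0.031)), (np.float64(0.491), np.float64(0.274), np.float64(0.034)), (np.float64(0.484), np.float64(0.272), np.float64(0.037)), (np.float64(0.481), np.float64(0.266), np.float64(0.035))]
287 [(np.float64(0.492), np.float64(0.281), np.float64(0.03)), (np.float64(0.482), np.float64(0.282), np.float64(0.035)), (np.float64(0.475), np.float64(0.279), np.float64(0.037)), (np.float64(0.475), np.float64(0.272), np.float64(0.034))]
```

The closed tips are at z ≈ 0.040 in both the wrist and scene views, above the barrel top at 0.036, while the reported TCP z is 0.0075. So the reported TCP lies about 32 mm beyond the real fingertips. The lateral position agrees. I'll trust the camera measurement, open, and go deeper in guarded steps.

play_rows(
  increments=[
    [0,0,-10,0,0,0,0],
    [0,-1,0,0.003,0,0,0],
    [0,0,0,0,0,0,0],
    [0,-1,0,0,0,0,0],
    [0,0,0,0,0,0,0],
  ],
)

```text
clock: 5.55
tcp_pos: [0.5355, 0.2297, 0.0187]
orientation: [1.075, 2.95, 0.0]
contact_force: [0.4, -0.4, -0.2]
grip_width: 0.0725
```

play_rows(
  increments=[
    [0,0,0,0,0,0,0],
    [0,-1,0,0,0,0,0],
  ],
)

```text
clock: 5.75
tcp_pos: [0.5348, 0.2288, 0.0185]
orientation: [1.075, 2.95, 0.0]
contact_force: [-0.1, -0.0, -0.5]
grip_width: 0.0854
```

Run:
```python
from pose import *
go((0.535,0.2306,-0.027),2.4438)
f=grab_frame('wrist');D=cloud(f);o=r.get_obs();save(f,'w5.png')
Rt=R.from_rotvec(o['orientation'])
for U in((150,215),(425,500)):
    q=D[300:400,U[0]:U[1]].reshape(-1,3);t=Rt.inv().apply(q-o['tcp_pos']);k=(abs(t[:,0])<.02)&(abs(t[:,1])<.08)&(t[:,2]<.05)&(t[:,2]>-.12)
    k&=q[:,2]>.03
    print(k.sum(),np.percentile(t[k],[1,50,99],axis=0).round(4).tolist(), q[k,2].min())
```

```text
clk 5.75 tcp [0.5348 0.2288 0.0185] yaw 2.4429 shift mm [ 1.1  1.5 45.5] turn [ 0.0008  0.0016 -0.0009] F [-0.13 -0.01 -0.48] M [ 0.072  0.045 -0.032] w 0.0854
4359 [[-0.01, -0.0544, -0.0935], [0.0076, -0.0417, -0.0684], [0.0126, -0.0387, -0.0449]] 0.06148535086536272
4662 [[-0.0101, 0.0418, -0.0936], [0.008, 0.0448, -0.0694], [0.0134, 0.0573, -0.0446]] 0.061025618394604325
```

play_rows(
  increments=[
    [0,0,20,0,0,0,0],
    [0,0,15,0,0,0,0],
    [0,0,10,0,0,0,0],
    [0,0,0,0,0,0,0],
  ],
)

```text
clock: 6.2
tcp_pos: [0.535, 0.2285, -0.0284]
orientation: [1.075, 2.95, 0.0]
contact_force: [-0.3, -0.3, -0.1]
grip_width: 0.0855
```

Run:
```python
from pose import *
go((0.535,0.2306,-0.027),2.4438)
```

```text
clk 6.2 tcp [ 0.535   0.2285 -0.0284] yaw 2.4426 shift mm [ 1.4  1.6 -1.4] turn [ 0.0008  0.002  -0.0012] F [-0.26 -0.25 -0.08] M [-0.006 -0.027 -0.048] w 0.0855
```

play_rows(
  increments=[
    [0,0,-2,0,0,0,255],
    [0,0,0,0,0,0,255],
    [0,0,0,0,0,0,255],
    [0,0,0,0,0,0,255],
    [0,0,0,0,0,0,255],
  ],
  force=100,
)

```text
clock: 6.7
tcp_pos: [0.5358, 0.2294, -0.0246]
orientation: [1.074, 2.949, 0.003]
contact_force: [-0.9, 0.7, -2.1]
grip_width: 0.0254
```

Run:
```python
from pose import *
go((0.535,0.2306,-0.027),2.4438)
```

```text
clk 6.7 tcp [ 0.5358  0.2294 -0.0246] yaw 2.4428 shift mm [1.4 0.4 2.4] turn [ 0.0028  0.0026 -0.001 ] F [-0.92  0.72 -2.06] M [0.058 0.041 0.012] w 0.0254
```

play_rows(
  increments=[
    [0,0,0,0,0,0,255],
    [0,0,0,0,0,0,255],
    [0,0,-5,0,0,0,255],
    [0,0,-5,0,0,0,255],
    [0,0,-5,0,0,0,255],
  ],
)

```text
clock: 7.2
tcp_pos: [0.5326, 0.2269, -0.0118]
orientation: [-1.075, -2.95, 0.006]
contact_force: [1.1, -0.1, -9.4]
grip_width: 0.0251
```

Run:
```python
from pose import *
go((0.535,0.2306,0.02),2.4438)
o=r.get_obs();Rt=R.from_rotvec(o['orientation']);print('tool F',Rt.inv().apply(o['contact_force']).round(2),'tool M',Rt.inv().apply(o['moment']).round(3))
f=grab_frame('scene');save(f,'s6.png');cv2.imwrite('pics/s6c.png',cv2.resize(f['color'][140:360,170:360],None,fx=3,fy=3))
f=grab_frame('wrist');save(f,'w6.png')
```

```text
clk 7.2 tcp [ 0.5326  0.2269 -0.0118] yaw 2.4426 shift mm [  0.6   4.3 -31.8] turn [-0.0041 -0.0001 -0.0012] F [ 1.12 -0.07 -9.45] M [0.028 0.01  0.01 ] w 0.0251
tool F [-0.9   0.71  9.44] tool M [-0.015  0.025 -0.01 ]
```

View pics/s6c.png

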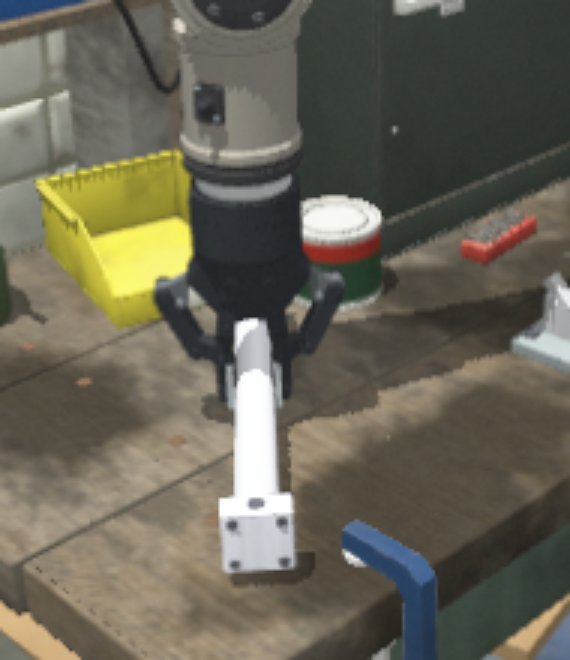

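The scene view shows the rear cap clear of the bench at about (257,540) in the crop, and the wrist carries about 9.4 N with almost no moment. I'll let it settle, then measure tilt and moment.

play_rows(
  increments=[
    [0,0,-8,0,0,0,255],
    [0,0,0,0,0,0,255],
    [0,0,0,0,0,0,255],
  ],
)

```text
clock: 7.6
tcp_pos: [0.5331, 0.2269, -0.0025]
orientation: [-1.076, -2.951, 0.005]
contact_force: [-0.1, -0.2, -8.6]
grip_width: 0.025
```

```bash
cat > tilt.py <<'E'
from pose import *
import sys
go((0.535,0.2306,0.02),2.4438)
mm=[]
for k in range(4):
    f=grab_frame('scene' if k%2 else 'wrist');o=r.get_obs();Rt=R.from_rotvec(o['orientation'])
    mm.append(np.r_[Rt.inv().apply(o['contact_force']),Rt.inv().apply(o['moment'])])
    if k%2==0:fw=f
print('tool F,M avg',np.mean(mm,0).round(3),'sd',np.std(mm,0).round(3))
# tilt: barrel ridge heights from wrist cam depth, and scene cloud
o=r.get_obs();X=Rt.as_matrix()[:,0]
for nm,g in(('w',fw),('s',f)):
    D=cloud(g).reshape(-1,3);hs=cv2.cvtColor(g['color'],cv2.COLOR_BGR2HSV).reshape(-1,3)
    t=(D-o['tcp_pos'])@np.c_[X,np.cross([0,0,1],X)];z=D[:,2]
    k=(hs[:,1]<50)&(hs[:,2]>180)&(abs(t[:,1])<.02)&(t[:,0]>.03)&(t[:,0]<.15)&(z>.01)&(z<.2)
    if k.sum()<50: print(nm,'few',k.sum());continue
    xs=[];zs=[]
    for a in np.arange(.03,.15,.008):
        kk=k&(t[:,0]>a)&(t[:,0]<a+.008)
        if kk.sum()>5: xs.append(a+.004);zs.append(np.percentile(z[kk],90))
    p=np.polyfit(xs,zs,1);print(nm,len(xs),'slope (rear rises +)',p[0].round(4),'ridge z at tcp',p[1].round(4),'res',np.abs(np.polyval(p,xs)-zs).max().round(4))
save(fw,sys.argv[1]+'w.png');save(f,sys.argv[1]+'s.png')
E
python3 tilt.py t1
```

```text
clk 7.6 tcp [ 0.5331  0.2269 -0.0025] yaw 2.4423 shift mm [  0.9   4.  -22.6] turn [-0.003   0.0005 -0.0015] F [-0.09 -0.15 -8.62] M [-0.022 -0.022 -0.   ] w 0.025
tool F,M avg [ 1.360e-01  3.380e-01  9.436e+00 -2.500e-02  4.000e-03 -1.800e-02] sd [0.692 0.175 0.283 0.016 0.011 0.025]
w 11 slope (rear rises +) 0.0039 ridge z at tcp 0.058 res 0.0002
s 15 slope (rear rises +) 0.0059 ridge z at tcp 0.0581 res 0.0004
```

View pics/t1w.png

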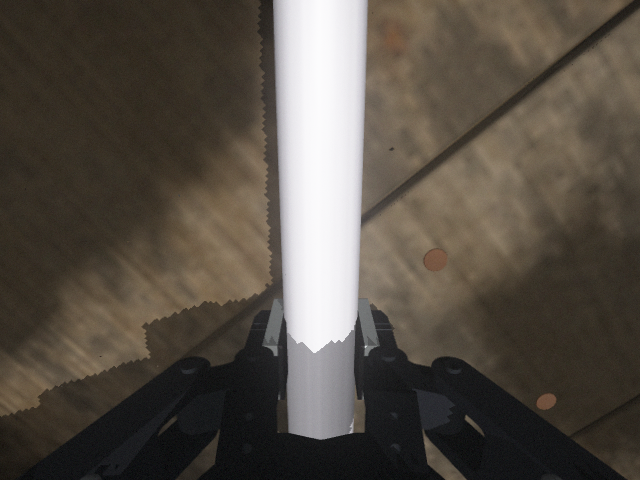

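The cylinder hangs level: slope about 0.005, moment 0.004 ± 0.01 N m, weight about 9.2 N. So the balance point lies within about 2 mm of this grip, at x ≈ +15 mm. Next I lift it clear.

play_rows(
  increments=[
    [0,0,-15,0,0,0,255],
    [0,0,-18,0,0,0,255],
    [0,0,-18,0,0,0,255],
    [0,0,-18,0,0,0,255],
    [0,0,-8,0,0,0,255],
  ],
)

```text
clock: 8.3
tcp_pos: [0.5315, 0.2272, 0.0785]
orientation: [-1.072, -2.949, 0.008]
contact_force: [0.4, 0.1, -8.5]
grip_width: 0.0253
```

play_rows(
  increments=[
    [0,0,0,0,0,0,255],
    [0,0,0,0,0,0,255],
    [0,0,0,0,0,0,255],
    [0,0,0,0,0,0,255],
  ],
)

```text
clock: 8.7
tcp_pos: [0.5311, 0.2269, 0.0789]
orientation: [-1.072, -2.95, 0.008]
contact_force: [-0.2, -0.4, -9.8]
grip_width: 0.0251
```

```bash
python3 tilt.py t2
```

```text
clk 8.7 tcp [0.5311 0.2269 0.0789] yaw 2.4443 shift mm [-0.7  5.7 58.9] turn [-0.006  -0.0009  0.0005] F [-0.2  -0.37 -9.78] M [ 0.045  0.098 -0.031] w 0.0251
tool F,M avg [-0.267 -0.338  8.947 -0.02   0.04  -0.016] sd [0.51  0.24  0.074 0.042 0.027 0.031]
w 11 slope (rear rises +) 0.0055 ridge z at tcp 0.1393 res 0.0002
s 15 slope (rear rises +) 0.0056 ridge z at tcp 0.1399 res 0.0004
```

```bash
cat > plan.py <<'E'
from pose import *
def plan(tp,yaw,n):
    o=r.get_obs();Rt=R.from_rotvec(o['orientation']);X=Rt.as_matrix()[:,0];y0=np.arctan2(X[1],X[0])
    D=np.array(tp)-o['tcp_pos'];dy=(yaw-y0+np.pi)%(2*np.pi)-np.pi
    print('total',D.round(4),dy)
    for i in range(n):
        y=y0+dy*i/n;c,s=np.cos(y),np.sin(y);M=np.array([[c,s,0],[s,-c,0],[0,0,-1.]])
        print((M.T@D/n*1e3).round(0).tolist(),round(-dy/n,3))
E
python3 -c "
from plan import *
plan((0.448,-0.118,0.0785),1.6584,14)"
```

```text
total [-0.0834 -0.3451 -0.0007] -0.7858808211946151
[-11.0, -23.0, 0.0] 0.056
[-13.0, -22.0, 0.0] 0.056
[-14.0, -21.0, 0.0] 0.056
[-15.0, -21.0, 0.0] 0.056
[-16.0, -20.0, 0.0] 0.056
[-17.0, -19.0, 0.0] 0.056
[-18.0, -18.0, 0.0] 0.056
[-19.0, -17.0, 0.0] 0.056
[-20.0, -16.0, 0.0] 0.056
[-21.0, -14.0, 0.0] 0.056
[-22.0, -13.0, 0.0] 0.056
[-22.0, -12.0, 0.0] 0.056
[-23.0, -11.0, 0.0] 0.056
[-24.0, -9.0, 0.0] 0.056
```

play_rows(
  increments=[
    [-6,-12,0,0,0,0.03,255],
    [-11,-23,0,0,0,0.056,255],
    [-13,-22,0,0,0,0.056,255],
    [-14,-21,0,0,0,0.056,255],
    [-15,-21,0,0,0,0.056,255],
  ],
)

```text
clock: 9.4
tcp_pos: [0.4996, 0.115, 0.0792]
orientation: [-1.448, -2.784, 0.003]
contact_force: [-0.5, -0.1, -9.5]
grip_width: 0.0255
```

play_rows(
  increments=[
    [-16,-20,0,0,0,0.056,255],
    [-17,-19,0,0,0,0.056,255],
    [-18,-18,0,0,0,0.056,255],
    [-19,-17,0,0,0,0.056,255],
    [-20,-16,0,0,0,0.056,255],
  ],
)

```text
clock: 9.9
tcp_pos: [0.4588, -0.016, 0.0799]
orientation: [-1.848, -2.538, 0.007]
contact_force: [1.0, -0.1, -9.1]
grip_width: 0.0251
```

```bash
python3 -c "
from plan import *
go((0.448,-0.118,0.0785),1.6584)
plan((0.448,-0.118,0.0785),1.6584,6)"
```

```text
clk 9.9 tcp [ 0.4588 -0.016   0.0799] yaw 1.8827 shift mm [-93.8 -41.6   1.7] turn [-0.0043  0.0015  0.2243] F [ 0.96 -0.06 -9.14] M [-0.013 -0.026  0.01 ] w 0.0251
total [-0.0108 -0.102  -0.0014] -0.22434105836718476
[-16.0, -7.0, 0.0] 0.037
[-16.0, -6.0, 0.0] 0.037
[-16.0, -6.0, 0.0] 0.037
[-16.0, -5.0, 0.0] 0.037
[-16.0, -5.0, 0.0] 0.037
[-17.0, -4.0, 0.0] 0.037
```

play_rows(
  increments=[
    [-17,-8,0,0,0,0.038,255],
    [-17,-7,0,0,0,0.038,255],
    [-17,-6,0,0,0,0.038,255],
    [-16,-5,0,0,0,0.038,255],
    [-13,-4,0,0,0,0.038,255],
  ],
)

```text
clock: 10.4
tcp_pos: [0.444, -0.1095, 0.0809]
orientation: [-2.104, -2.333, 0.011]
contact_force: [-0.2, -0.4, -9.0]
grip_width: 0.0252
```

play_rows(
  increments=[
    [-6,-2,0,0,0,0.02,255],
    [0,0,0,0,0,0,255],
    [0,0,0,0,0,0,255],
  ],
)

```text
clock: 10.7
tcp_pos: [0.4422, -0.1178, 0.0808]
orientation: [-2.134, -2.305, 0.012]
contact_force: [-0.1, 0.9, -8.2]
grip_width: 0.0253
```

```bash
python3 -c "
from plan import *
go((0.448,-0.118,0.0785),1.6584)
for n in ('wrist','scene','top'):
    f=grab_frame(n);save(f,n+'7.png');np.savez('f_%s7.npz'%n,**f)
"
```

```text
clk 10.7 tcp [ 0.4422 -0.1178  0.0808] yaw 1.6476 shift mm [-0.6  5.8  2.3] turn [-0.0055  0.0049 -0.0108] F [-0.1   0.94 -8.2 ] M [ 0.107 -0.071 -0.003] w 0.0253
```

View pics/wrist7.png

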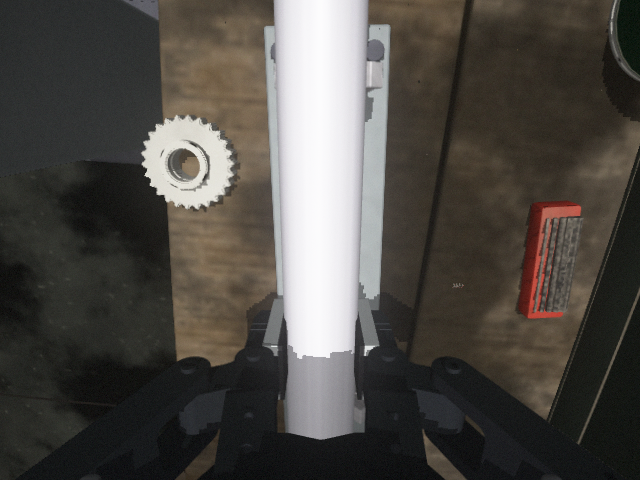

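View pics/scene7.png

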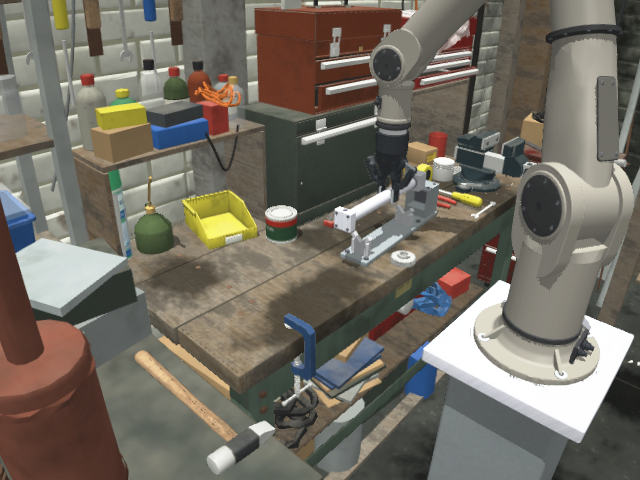

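View pics/top7.png

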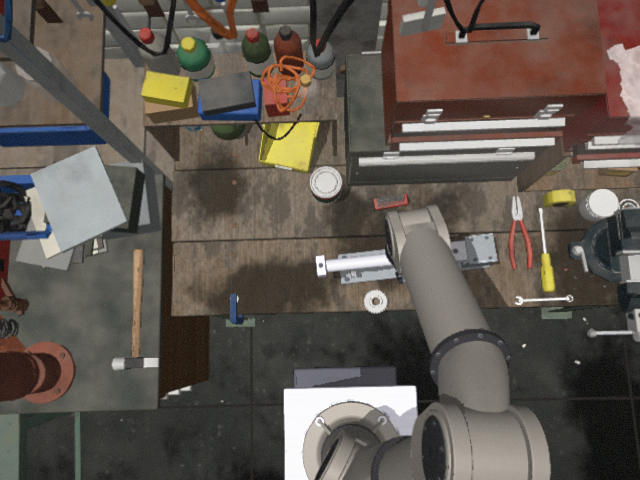

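Run:
```python
from h import *
f=dict(np.load('f_top7.npz'))
cv2.imwrite('pics/t7z.png',cv2.resize(f['color'][240:290,305:400],None,fx=8,fy=8,interpolation=cv2.INTER_CUBIC))
s=dict(np.load('f_scene7.npz'))
cv2.imwrite('pics/s7z.png',cv2.resize(s['color'][170:270,325:445],None,fx=6,fy=6,interpolation=cv2.INTER_CUBIC))
```

```text
(no output)
```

View pics/t7z.png

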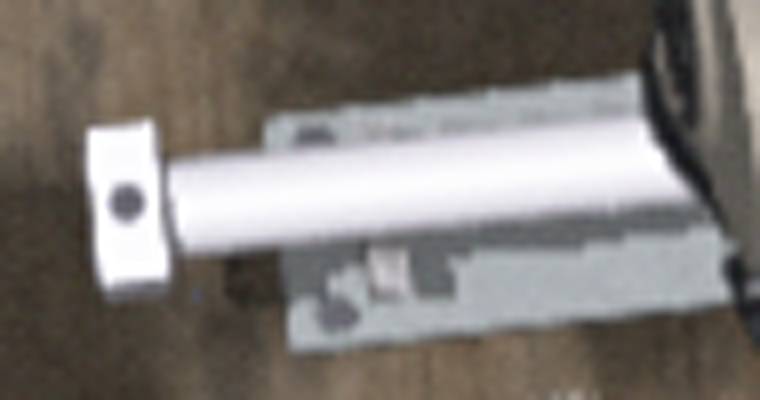

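View pics/s7z.png

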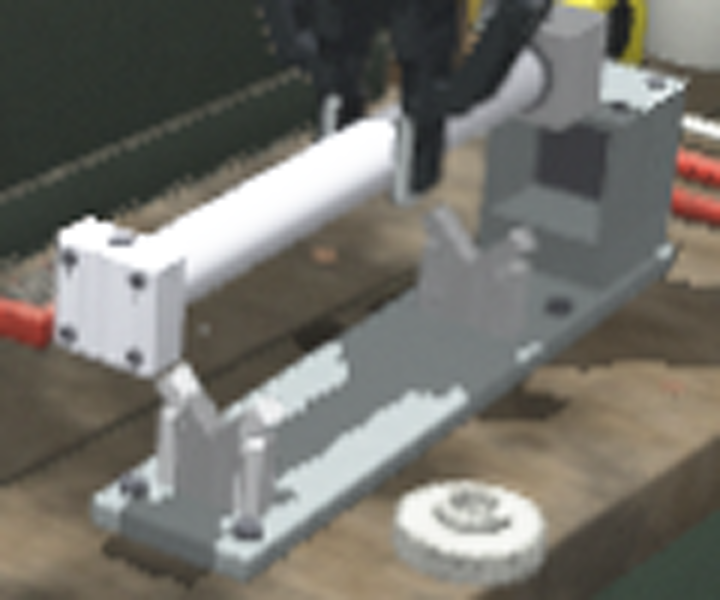

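```bash
cat > m7.py <<'E'
from h import *
f=dict(np.load('f_top7.npz'));w=dict(np.load('f_wrist7.npz'))
u=np.array([.0875,-.99617]);n=np.array([.99617,.0875]);cr=np.array([.44656,-.1027])  # n: stand left (+y)= z x u
o=r.get_obs()
az=.0808+.0467
z8=lambda a,b:[a/8+305-.44,b/8+240-.44]
S=lambda p:((p[:2]-cr)@u,(p[:2]-cr)@np.array([-u[1],u[0]]))
h=onplane(f,[z8(126,202)],az+.022)[0];print('rear hole stand xy',np.round(S(h),4),h.round(4),'expect x -.160')
bl=onplane(f,[z8(315,137),z8(338,317)],.014);print('rear bolts',[np.round(S(b),4) for b in bl],'expect x',-.1035)
# barrel axis from top: edges at several columns
e=[[z8(a,b) for a,b in((180,160),(400,142),(620,120))],[z8(a,b) for a,b in((180,252),(400,230),(620,212))]]
m=(np.array(e[0])+np.array(e[1]))/2;P=onplane(f,m,az+.003)
for p in P: print('axis top',np.round(S(p),4))
d=P[2]-P[0];print('yaw top',np.arctan2(d[1],d[0]),'stand',np.arctan2(u[1],u[0]))
hsv=cv2.cvtColor(w['color'],cv2.COLOR_BGR2HSV);mk=(hsv[...,2]>185)&(hsv[...,1]<40)
pts=[]
for v in range(10,260,20):
    k=np.where(mk[v,270:372])[0]+270;pts.append(((k.min()+k.max())/2,v))
P=onplane(w,pts,az+.003);d=P[0]-P[-1];print('axis wrist',np.round(S(P[0]),4),np.round(S(P[-1]),4),'yaw',np.arctan2(-d[1],-d[0]))
bl=onplane(w,[(281,50),(375,50)],.014);print('rear bolts wrist (edges hidden)',[np.round(S(b),4) for b in bl])
E
python3 m7.py
```

```text
rear hole stand xy [-0.1613 -0.0026] [0.4298 0.0578 0.1495] expect x -.160
rear bolts [array([-0.1013,  0.0282]), array([-0.1011, -0.0285])] expect x -0.1035
axis top [-0.1462 -0.0031]
axis top [-0.0829 -0.0047]
axis top [-0.0197 -0.0063]
yaw top -1.5083395861955973 stand -1.4831847662422772
axis wrist [-0.0978 -0.0037] [-0.0241 -0.0031] yaw -1.4753437193958843
rear bolts wrist (edges hidden) [array([-0.1048, -0.0269]), array([-0.1042,  0.0276])]
```

Before lowering, the cylinder's axis is about 3.5 mm off to the right of the stand's, its x is within about 3 mm of the cradle, and its yaw is within 0.01. I'll correct these and go down.

play_rows(
  increments=[
    [-1,4,0,0,-0.005,-0.01,255],
    [0,1,10,0,0,0,255],
    [0,0,15,0,0,0,255],
    [0,0,10,0,0,0,255],
    [0,0,0,0,0,0,255],
  ],
)

```text
clock: 11.35
tcp_pos: [0.4491, -0.1162, 0.0435]
orientation: [2.112, 2.319, -0.015]
contact_force: [-0.5, -0.4, -8.5]
grip_width: 0.0255
```

```bash
python3 -c "
from plan import *
go((0.448,-0.118,0.0153),1.6584)
for n in ('wrist','scene'):
    f=grab_frame(n);save(f,n+'8.png');np.savez('f_%s8.npz'%n,**f)
cv2.imwrite('pics/s8z.png',cv2.resize(f['color'][170:270,325:445],None,fx=6,fy=6,interpolation=cv2.INTER_CUBIC))
"
```

```text
clk 11.35 tcp [ 0.4491 -0.1162  0.0435] yaw 1.6641 shift mm [-1.5 -1.2 28.2] turn [-0.004   0.0096  0.0057] F [-0.51 -0.36 -8.45] M [ 0.068  0.078 -0.033] w 0.0255
```

View pics/s8z.png

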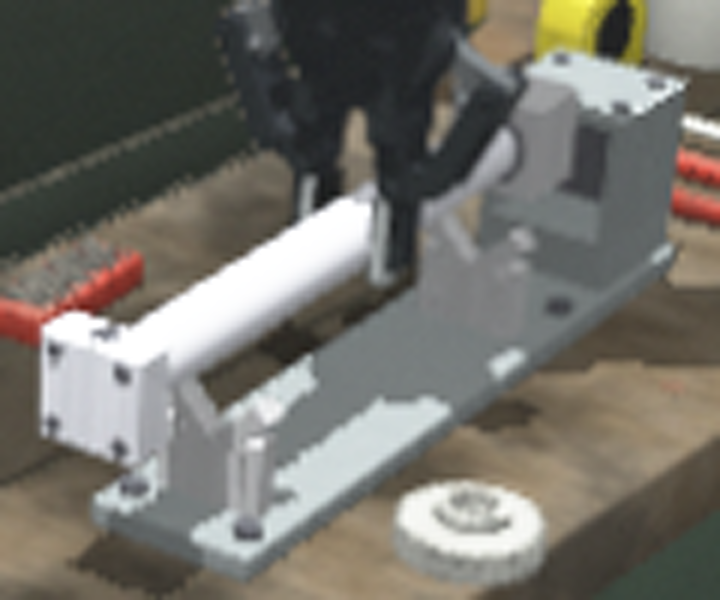

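View pics/wrist8.png

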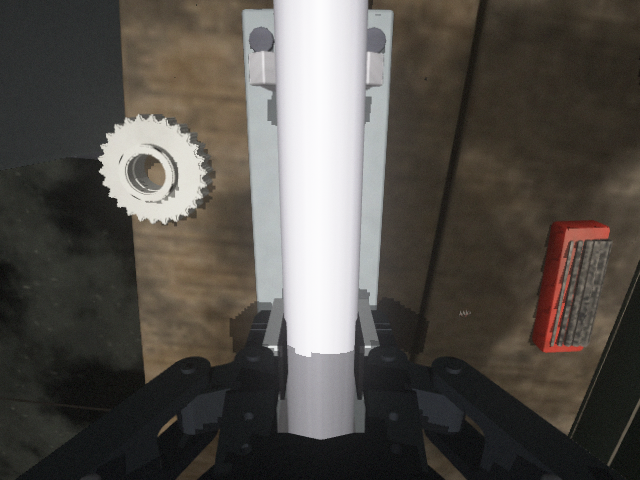

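play_rows(
  increments=[
    [-1,0,10,0,0,0.003,255],
    [-1,0,8,0,0,0,255],
    [0,0,0,0,0,0,255],
  ],
)

```text
clock: 11.75
tcp_pos: [0.4513, -0.119, 0.0262]
orientation: [2.114, 2.313, -0.012]
contact_force: [-0.2, -0.2, -8.5]
grip_width: 0.0253
```

```bash
python3 -c "
from plan import *
go((0.448,-0.118,0.0153),1.6584)
f=grab_frame('top');save(f,'top9.png');np.savez('f_top9.npz',**f)
cv2.imwrite('pics/t9z.png',cv2.resize(f['color'][240:290,305:400],None,fx=8,fy=8,interpolation=cv2.INTER_CUBIC))
"
```

```text
clk 11.75 tcp [ 0.4513 -0.119   0.0262] yaw 1.6603 shift mm [ 1.4 -3.2 10.9] turn [0.0001 0.011  0.0019] F [-0.17 -0.17 -8.46] M [0.101 0.067 0.07 ] w 0.0253
```

View pics/t9z.png

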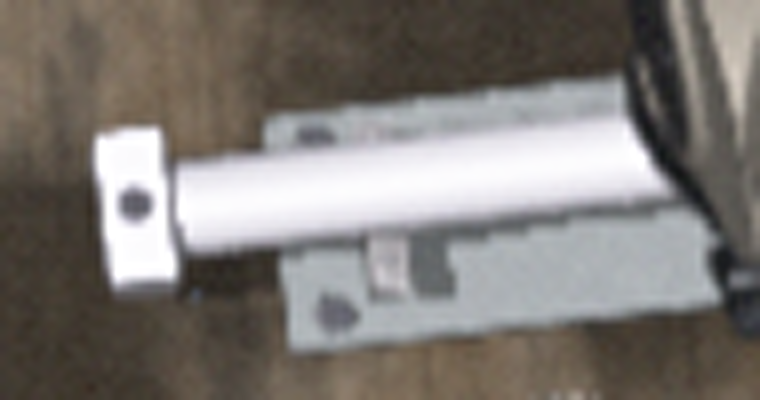

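Run:
```python
from h import *
f=dict(np.load('f_top9.npz'))
u=np.array([.0875,-.99617]);cr=np.array([.44656,-.1027]);S=lambda p:np.round(((p[:2]-cr)@u,(p[:2]-cr)@np.array([-u[1],u[0]])),4)
az=.0729;z8=lambda a,b:[a/8+305-.44,b/8+240-.44]
print('hole',S(onplane(f,[z8(134,203)],az+.022)[0]),'rear edge top',S(onplane(f,[z8(104,210)],az+.022)[0]))
for a,b1,b2 in((200,163,249),(400,142,230),(600,122,210)): print('axis',S(onplane(f,[z8(a,(b1+b2)/2)],az+.003)[0]))
print('bolts',[S(p) for p in onplane(f,[z8(315,137),z8(336,315)],.014)],'rest right land',[S(p) for p in onplane(f,[z8(370,290),z8(402,290)],.062)])
```

```text
hole [-0.1594  0.0038] rear edge top [-0.1684  0.0028]
axis [-0.14   0.003]
axis [-0.0801  0.0021]
axis [-0.0202  0.0011]
bolts [array([-0.1013,  0.0282]), array([-0.1016, -0.0278])] rest right land [array([-0.0922, -0.0263]), array([-0.0827, -0.0274])]
```

play_rows(
  increments=[
    [0,-2,5,0,0,0,255],
    [0,-1,4,0,0,0,255],
    [0,0,0,0,0,0,255],
  ],
)

```text
clock: 12.1
tcp_pos: [0.4486, -0.1195, 0.0172]
orientation: [2.114, 2.312, -0.011]
contact_force: [0.0, 0.2, -9.0]
grip_width: 0.0251
```

```bash
python3 -c "
from plan import *
go((0.448,-0.118,0.0153),1.6584)"
```

```text
clk 12.1 tcp [ 0.4486 -0.1195  0.0172] yaw 1.6602 shift mm [ 1.6 -0.5  1.9] turn [0.0011 0.0114 0.0018] F [ 0.03  0.19 -9.  ] M [ 0.105  0.026 -0.001] w 0.0251
```

play_rows(
  increments=[
    [0,0,2,0,0,0,255],
    [0,0,2,0,0,0,255],
    [0,0,0,0,0,0,255],
  ],
)

```text
clock: 12.4
tcp_pos: [0.4471, -0.1201, 0.0156]
orientation: [2.115, 2.311, -0.018]
contact_force: [-0.6, -0.5, -8.6]
grip_width: 0.0253
```

```bash
python3 -c "
from plan import *
go((0.448,-0.118,0.0153),1.6584)"
```

```text
clk 12.4 tcp [ 0.4471 -0.1201  0.0156] yaw 1.6592 shift mm [2.  1.1 0.3] turn [-0.0023  0.0142  0.0008] F [-0.64 -0.53 -8.64] M [0.265 0.075 0.028] w 0.0253
```

play_rows(
  increments=[
    [0,0,2,0,0.012,0,255],
    [0,0,2,0,0,0,255],
    [0,0,0,0,0,0,255],
  ],
)

```text
clock: 12.7
tcp_pos: [0.4471, -0.1195, 0.0156]
orientation: [2.12, 2.317, -0.008]
contact_force: [0.2, -0.4, -9.0]
grip_width: 0.0249
```

```bash
python3 -c "
from plan import *
go((0.448,-0.118,0.0153),1.6584)"; python3 tilt.py t10
```

```text
clk 12.7 tcp [ 0.4471 -0.1195  0.0156] yaw 1.6595 shift mm [1.4 1.1 0.3] turn [-0.0031  0.004   0.0011] F [ 0.2  -0.44 -8.99] M [ 0.003 -0.034  0.003] w 0.0249
clk 12.7 tcp [ 0.4471 -0.1195  0.0156] yaw 1.6595 shift mm [340.9 118.6  -6.1] turn [-0.0045  0.0025 -0.7843] F [ 0.2  -0.44 -8.99] M [ 0.003 -0.034  0.003] w 0.0249
tool F,M avg [ 1.439 -3.992 -3.852  0.89   0.231  0.024] sd [0.439 0.585 2.457 0.089 0.022 0.028]
w 12 slope (rear rises +) -0.3042 ridge z at tcp 0.0943 res 0.0444
s 15 slope (rear rises +) 0.0029 ridge z at tcp 0.0759 res 0.0007
```

The axis height from the ridge is 0.062, slope 0.003, and the weight is now carried by the stand. There is a small lateral load, which I'll relieve before letting go.

play_rows(
  increments=[
    [0,-1,0,0,0,0,255],
    [0,0,0,0,0,0,255],
  ],
)

```text
clock: 13.1
tcp_pos: [0.447, -0.1196, 0.0153]
orientation: [2.12, 2.316, -0.006]
contact_force: [-3.2, 0.6, 0.6]
grip_width: 0.0251
```

```bash
python3 tilt.py t11
```

```text
clk 13.1 tcp [ 0.447  -0.1196  0.0153] yaw 1.6592 shift mm [341.1 118.5  -6.1] turn [-0.0029  0.0026 -0.7846] F [-3.18  0.59  0.61] M [ 0.183  0.778 -0.064] w 0.0251
tool F,M avg [ 1.023 -2.269  0.226  0.434  0.192  0.054] sd [0.58  0.72  0.399 0.025 0.024 0.009]
w 12 slope (rear rises +) -0.3039 ridge z at tcp 0.0942 res 0.0445
s 15 slope (rear rises +) 0.0001 ridge z at tcp 0.0764 res 0.0007
```

play_rows(
  increments=[
    [0,0,0,0,0,0,150],
    [0,0,0,0,0,0,100],
    [0,0,0,0,0,0,0],
    [0,0,0,0,0,0,0],
    [0,0,0,0,0,0,0],
  ],
  force=20,
)

```text
clock: 13.8
tcp_pos: [0.4509, -0.1201, 0.0164]
orientation: [2.116, 2.313, 0.001]
contact_force: [0.6, 0.4, 0.2]
grip_width: 0.0853
```

play_rows(
  increments=[
    [0,0,0,0,0,0,0],
    [0,0,0,0,0,0,0],
  ],
)

```text
clock: 14.0
tcp_pos: [0.4512, -0.1201, 0.0165]
orientation: [2.116, 2.313, 0.001]
contact_force: [0.4, -0.4, 0.1]
grip_width: 0.0853
```

```bash
python3 tilt.py t12
python3 - <<'E'
import cv2
a=cv2.imread('pics/t12s.png');cv2.imwrite('pics/t12z.png',cv2.resize(a[170:270,325:445],None,fx=6,fy=6,interpolation=cv2.INTER_CUBIC))
E
```

```text
clk 14.0 tcp [ 0.4512 -0.1201  0.0165] yaw 1.6597 shift mm [341.9 114.6  -4.5] turn [ 0.0033  0.0066 -0.784 ] F [ 0.35 -0.4   0.09] M [ 0.051 -0.035 -0.019] w 0.0853
tool F,M avg [ 0.004 -0.006 -0.141  0.009  0.03  -0.007] sd [0.083 0.27  0.557 0.039 0.01  0.037]
w 12 slope (rear rises +) -0.3033 ridge z at tcp 0.0941 res 0.0445
s 15 slope (rear rises +) -0.0033 ridge z at tcp 0.0768 res 0.0011
```

View pics/t12z.png

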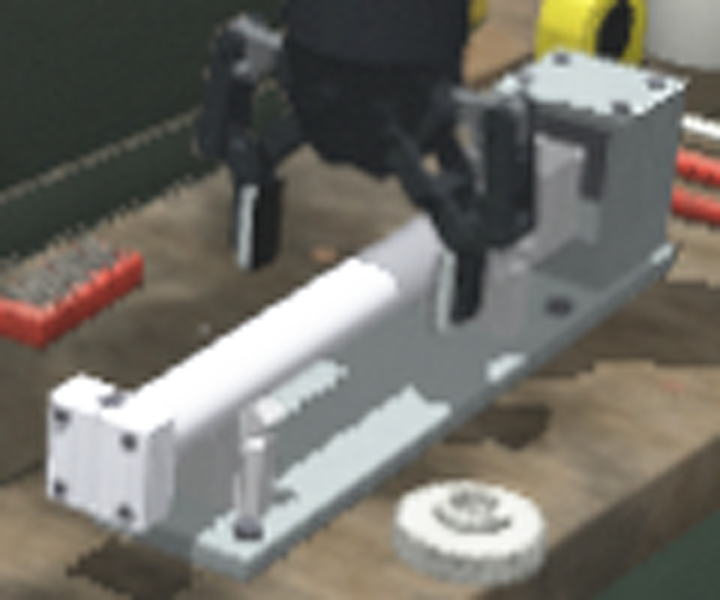

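View pics/t12w.png

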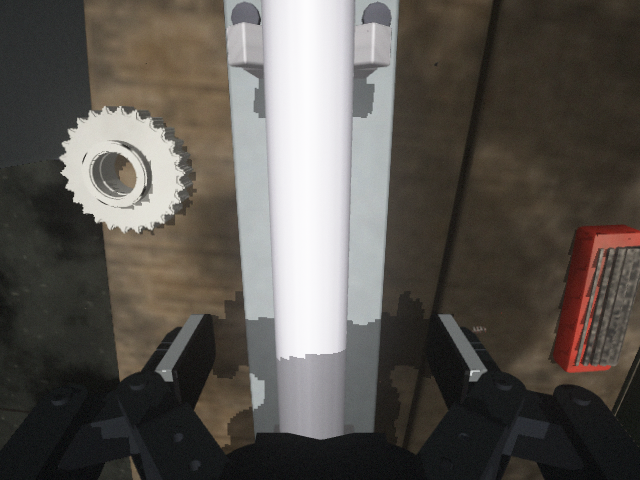

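The cylinder lies in both rests (ridge z 0.0765, so axis about 0.062), the fingers are clear, and the rests and bolts sit symmetrically about the barrel at columns 242 and 375. Now up and back behind the rear cap, closing the fingers.

play_rows(
  increments=[
    [0,0,-15,0,0,0,0],
    [0,0,-25,0,0,0,0],
    [0,0,-25,0,0,0,0],
    [0,0,-15,0,0,0,0],
    [40,0,0,0,0,0,255],
  ],
  force=60,
)

```text
clock: 14.7
tcp_pos: [0.4465, -0.0835, 0.0984]
orientation: [2.126, 2.306, -0.002]
contact_force: [1.1, 0.9, 0.0]
grip_width: 0.0737
```

play_rows(
  increments=[
    [40,0,0,0,0,0,255],
    [40,0,0,0,0,0,255],
    [40,0,0,0,0,0,255],
    [40,0,0,0,0,0,255],
    [15,0,0,0,0,0,255],
  ],
)

```text
clock: 15.2
tcp_pos: [0.4324, 0.0985, 0.0992]
orientation: [2.126, 2.301, 0.004]
contact_force: [0.7, 0.2, -0.4]
grip_width: 0.0003
```

```bash
python3 -c "
from plan import *
go((0.4285,0.1025,0.013),1.6584)
f=grab_frame('top');save(f,'top13.png');np.savez('f_top13.npz',**f)
g=grab_frame('wrist');save(g,'w13.png')
cv2.imwrite('pics/t13z.png',cv2.resize(f['color'][230:290,300:420],None,fx=6,fy=6,interpolation=cv2.INTER_CUBIC))
"
```

```text
clk 15.2 tcp [0.4324 0.0985 0.0992] yaw 1.6498 shift mm [ 4.7 -4.3 86.2] turn [ 0.0076  0.0048 -0.0085] F [ 0.66  0.18 -0.45] M [-0.058 -0.011 -0.019] w 0.0003
```

View pics/t13z.png

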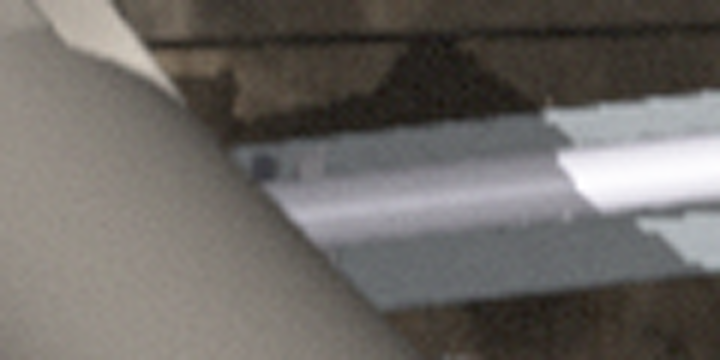

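View pics/w13.png

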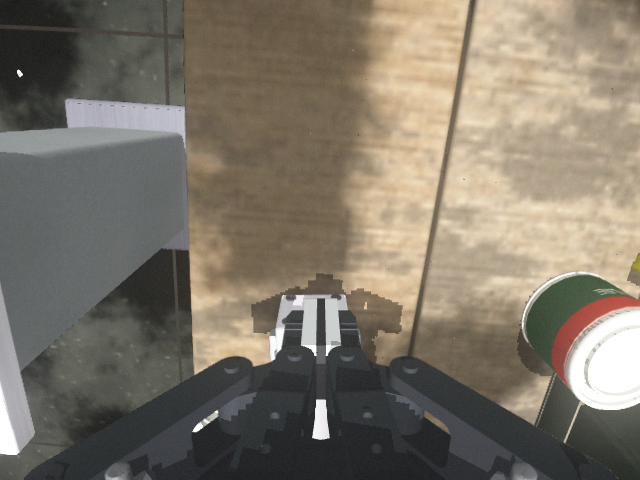

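Run:
```python
from pose import *
f=grab_frame('wrist');save(f,'w14.png')
cv2.imwrite('pics/w14z.png',cv2.resize(f['color'][270:380,240:400],None,fx=5,fy=5,interpolation=cv2.INTER_CUBIC))
o=r.get_obs()
u=np.array([.0875,-.99617]);cr=np.array([.44656,-.1027]);S=lambda p:np.round(((p[:2]-cr)@u,(p[:2]-cr)@np.array([-u[1],u[0]])),4)
print('tcp',S(o['tcp_pos']))
e=onplane(f,[(282,297),(346,297)],.084);print([S(p) for p in e])
D=cloud(f)
for uv in [(285,300),(290,297),(344,300),(300,297)]: print(uv,D[uv[1],uv[0]],S(D[uv[1],uv[0]]))
```

```text
tcp [-0.1983  0.0034]
[array([-0.1878, -0.017 ]), array([-0.1874,  0.0186])]
(285, 300) [0.41332622 0.0654181  0.05431666] [-0.1704 -0.0184]
(290, 297) [0.4162365  0.06538834 0.04963412] [-0.1701 -0.0155]
(344, 300) [0.451159   0.06905981 0.0557276 ] [-0.1707  0.0196]
(300, 297) [0.42279968 0.06620185 0.05022451] [-0.1703 -0.0089]
```

View pics/w14z.png

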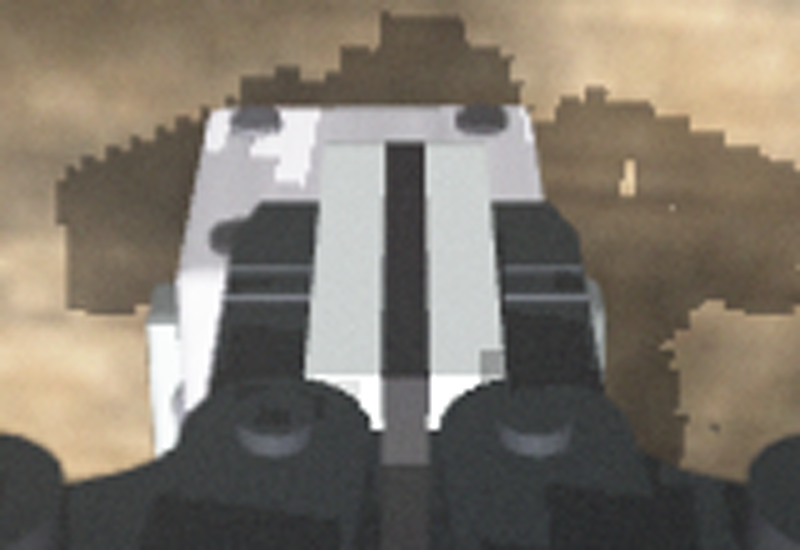

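The rear face measures stand x = −0.170 and is centred laterally. The fingertips are about 17 mm behind it. Next I lower them.

play_rows(
  increments=[
    [4,-3,25,0.007,0.004,-0.008,255],
    [1,-1,25,0,0,0,255],
    [0,0,22,0,0,0,255],
    [0,0,10,0,0,0,255],
    [0,0,0,0,0,0,255],
  ],
)

```text
clock: 15.85
tcp_pos: [0.4304, 0.0917, 0.0145]
orientation: [2.133, 2.3, -0.006]
contact_force: [-0.7, 0.7, 0.4]
grip_width: -0.0001
```

```bash
cat > st.py <<'E'
from pose import *
u=np.array([.0875,-.99617]);cr=np.array([.44656,-.1027]);S=lambda p:np.round(((p[:2]-cr)@u,(p[:2]-cr)@np.array([-u[1],u[0]])),4)
o=r.get_obs();go((0.4285,0.1025,0.013),1.6584);print('tcp stand',S(o['tcp_pos']),'pad front x',S(o['tcp_pos'])[0]+.011,'F along stand',(o['contact_force'][:2]@u).round(2))
E
python3 st.py
```

```text
clk 15.85 tcp [0.4304 0.0917 0.0145] yaw 1.6459 shift mm [10.9 -1.   1.4] turn [ 0.0004  0.0064 -0.0125] F [-0.65  0.66  0.37] M [-0.015 -0.003 -0.01 ] w -0.0001
tcp stand [-0.1951  0.0009] pad front x -0.18409999999999999 F along stand -0.71
```

play_rows(
  increments=[
    [-6,0,0,0,0.005,-0.012,255],
    [-6,0,0,0,0,0,255],
    [-4,0,0,0,0,0,255],
    [-4,0,0,0,0,0,255],
  ],
)

```text
clock: 16.25
tcp_pos: [0.4335, 0.0712, 0.0165]
orientation: [2.123, 2.313, 0.004]
contact_force: [-0.8, 4.2, -2.4]
grip_width: -0.0001
```

```bash
python3 st.py
```

```text
clk 16.25 tcp [0.4335 0.0712 0.0165] yaw 1.6564 shift mm [31.6 -2.3  3.5] turn [ 0.0033 -0.0005 -0.002 ] F [-0.83  4.18 -2.38] M [ 0.91   0.121 -0.001] w -0.0001
tcp stand [-0.1744  0.0022] pad front x -0.1634 F along stand -4.24
```

play_rows(
  increments=[
    [-5,0,1,0,0,0,255],
    [-5,0,1,0,0,0,255],
    [-5,-1,0,0,0,0,255],
  ],
)

```text
clock: 16.55
tcp_pos: [0.4344, 0.0594, 0.0159]
orientation: [2.12, 2.317, 0.013]
contact_force: [0.9, 3.9, -2.0]
grip_width: 0.0001
```

```bash
python3 st.py
```

```text
clk 16.55 tcp [0.4344 0.0594 0.0159] yaw 1.6594 shift mm [43.4 -2.1  3.1] turn [ 0.0065 -0.0048  0.0009] F [ 0.87  3.88 -2.05] M [ 0.859 -0.053 -0.009] w 0.0001
tcp stand [-0.1625  0.002 ] pad front x -0.1515 F along stand -3.79
```

play_rows(
  increments=[
    [-5,0,0,0,0,0,255],
    [-4,0,0,0,0,0,255],
  ],
)

```text
clock: 16.75
tcp_pos: [0.4358, 0.0511, 0.0164]
orientation: [2.119, 2.318, 0.016]
contact_force: [-0.2, 4.0, -2.9]
grip_width: -0.0
```

```bash
python3 st.py
```

```text
clk 16.75 tcp [0.4358 0.0511 0.0164] yaw 1.6607 shift mm [51.8 -2.7  3.7] turn [ 0.0083 -0.0062  0.0023] F [-0.23  4.01 -2.87] M [ 0.863  0.073 -0.048] w -0.0
tcp stand [-0.1542  0.0027] pad front x -0.1432 F along stand -4.01
```

play_rows(
  increments=[
    [-4,0,0,0,0,0,255],
    [-4,0,0,0,0,0,255],
  ],
)

```text
clock: 16.95
tcp_pos: [0.4367, 0.0429, 0.0165]
orientation: [2.118, 2.318, 0.017]
contact_force: [0.3, 4.4, -1.9]
grip_width: 0.0003
```

```bash
python3 st.py
```

```text
clk 16.95 tcp [0.4367 0.0429 0.0165] yaw 1.661 shift mm [60.1 -2.9  3.9] turn [ 0.0088 -0.0067  0.0025] F [ 0.33  4.35 -1.86] M [0.892 0.142 0.042] w 0.0003
tcp stand [-0.1459  0.0029] pad front x -0.1349 F along stand -4.3
```

play_rows(
  increments=[
    [-4,0,0,0,0,0,255],
  ],
)

```text
clock: 17.05
tcp_pos: [0.4371, 0.0387, 0.0165]
orientation: [2.118, 2.319, 0.017]
contact_force: [-0.5, 5.5, -2.0]
grip_width: -0.0
```

play_rows(
  increments=[
    [-4,0,0,0,0,0,255],
  ],
)

```text
clock: 17.15
tcp_pos: [0.4375, 0.0344, 0.0165]
orientation: [2.118, 2.319, 0.018]
contact_force: [-0.5, 5.0, -0.8]
grip_width: -0.0002
```

play_rows(
  increments=[
    [-4,0,0,0,0,0,255],
  ],
)

```text
clock: 17.25
tcp_pos: [0.4379, 0.0344, 0.0166]
orientation: [-2.115, -2.32, -0.025]
contact_force: [-4.8, 28.5, -1.4]
grip_width: 0.0
```

The force jumped from 5 to 28 N with no further travel, so the stop is reached, about 34 mm behind the mouth (inside the 18–36 mm range). One more light press to confirm, then I back off.

play_rows(
  increments=[
    [-3,0,0,0,0,0,255],
    [-2,0,0,0,0,0,255],
  ],
)

```text
clock: 17.45
tcp_pos: [0.4376, 0.0351, 0.0166]
orientation: [-2.106, -2.322, -0.033]
contact_force: [-1.1, 9.0, -1.9]
grip_width: -0.0
```

```bash
python3 st.py
```

```text
clk 17.45 tcp [0.4376 0.0351 0.0166] yaw 1.6688 shift mm [67.9 -2.5  4.8] turn [ 0.0113 -0.0193  0.0103] F [-1.12  9.02 -1.95] M [ 1.636  0.277 -0.008] w -0.0
tcp stand [-0.138   0.0032] pad front x -0.127 F along stand -9.08
```

play_rows(
  increments=[
    [3,0,0,0,0,0,255],
    [8,0,0,0,0,0,255],
    [15,0,0,0,0,0,255],
    [10,0,-20,0,0,0,255],
    [0,0,-40,0,0,0,255],
  ],
)

```text
clock: 17.95
tcp_pos: [0.4299, 0.0661, 0.0748]
orientation: [-2.109, -2.315, -0.014]
contact_force: [1.1, -0.5, 0.3]
grip_width: -0.0002
```

```bash
python3 st.py
python3 - <<'E'
from h import *
f=grab_frame('scene');save(f,'s20.png');np.savez('f_s20.npz',**f)
cv2.imwrite('pics/s20z.png',cv2.resize(f['color'][170:270,325:445],None,fx=6,fy=6,interpolation=cv2.INTER_CUBIC))
w=grab_frame('wrist');save(w,'w20.png');np.savez('f_w20.npz',**w)
E
```

```text
clk 17.95 tcp [0.4299 0.0661 0.0748] yaw 1.6642 shift mm [35.5  2.  62.3] turn [-0.0001 -0.0136  0.0058] F [ 1.12 -0.53  0.31] M [ 0.026 -0.113 -0.019] w -0.0002
tcp stand [-0.1696 -0.0018] pad front x -0.1586 F along stand 0.63
```

View pics/s20z.png

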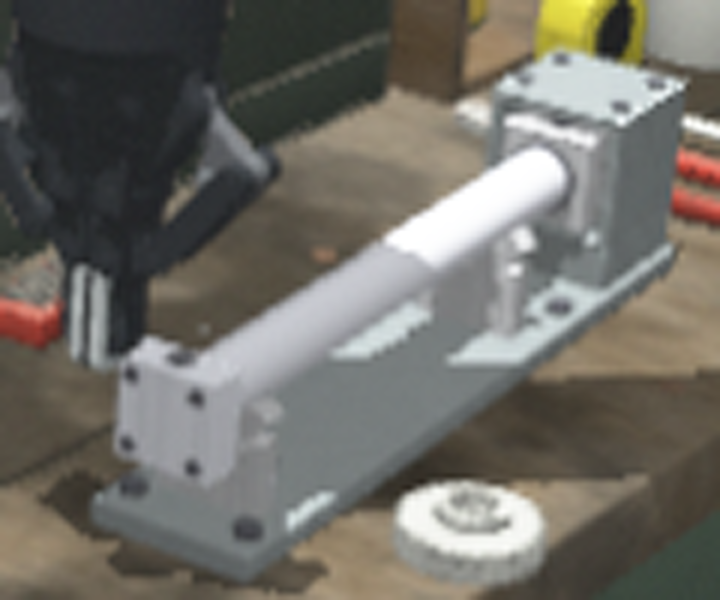

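View pics/w20.png

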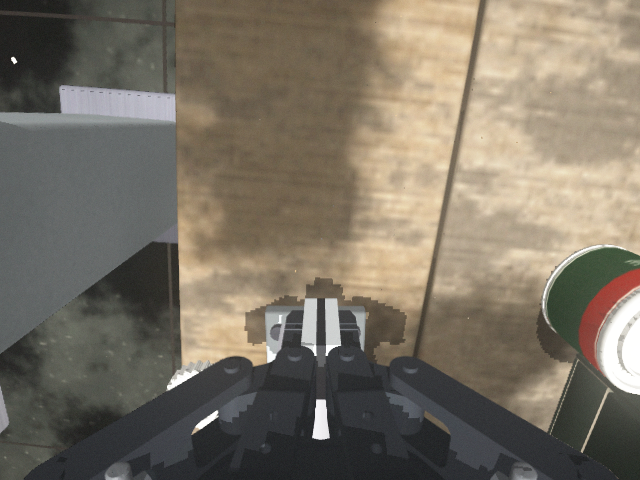

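The scene view shows the long cap almost fully inside the pocket and the barrel in both rests. I'll back away for a last clear top view.

play_rows(
  increments=[
    [10,0,-40,0,0,0,255],
    [40,20,-20,0,0,0,255],
    [45,30,0,0,0,0,255],
    [45,30,0,0,0,0,255],
    [45,30,0,0,0,0,255],
  ],
)

```text
clock: 18.55
tcp_pos: [0.5262, 0.2425, 0.1428]
orientation: [2.138, 2.291, 0.011]
contact_force: [1.2, 0.1, -0.4]
grip_width: -0.0001
```

play_rows(
  increments=[
    [40,20,0,0,0,0,255],
    [0,0,0,0,0,0,255],
    [0,0,0,0,0,0,255],
  ],
)

```text
clock: 18.85
tcp_pos: [0.5459, 0.2905, 0.1411]
orientation: [2.136, 2.294, 0.012]
contact_force: [-1.1, -0.7, -1.0]
grip_width: 0.0001
```

Run:
```python
from h import *
f=grab_frame('top');save(f,'t21.png');np.savez('f_t21.npz',**f)
s=grab_frame('scene');np.savez('f_s21.npz',**s)
cv2.imwrite('pics/t21z.png',cv2.resize(f['color'][180:320,330:510],None,fx=4,fy=4,interpolation=cv2.INTER_CUBIC))
u=np.array([.0875,-.99617]);cr=np.array([.44656,-.1027])
for nm,g in(('top',f),('scene',s)):
    P=cloud(g).reshape(-1,3);x=(P[:,:2]-cr)@u;y=(P[:,:2]-cr)@np.array([-u[1],u[0]]);z=P[:,2]
    k=(abs(y)<.021)&(x>-.2)&(x<-.09)&(z>.077)&(z<.095)
    print(nm,'rear cap top x',np.percentile(x[k],[2,98]).round(4),'y',np.percentile(y[k],[2,98]).round(4),'z',np.median(z[k]).round(4))
    xs=np.arange(-.09,.16,.02);zz=[];yy=[]
    for a in xs:
        q=(abs(y)<.012)&(x>a)&(x<a+.02)&(z>.05);zz.append(np.percentile(z[q],90) if q.sum()>5 else np.nan)
        q=(abs(y)<.03)&(x>a)&(x<a+.02)&(z>.066);yy.append(np.mean(y[q]) if q.sum()>5 else np.nan)
    print('ridge',np.round(zz,4));print('y',np.round(yy,4))
```

```text
top rear cap top x [-0.1078 -0.0909] y [-0.0038  0.0193] z 0.0782
ridge [0.0794 0.0784 0.0793 0.0791 0.0798 0.079  0.0791 0.0787 0.0785 0.0797
 0.0792 0.0793 0.0789]
y [-0.0005 -0.0004 -0.001  -0.001  -0.002  -0.0027 -0.0025 -0.0027 -0.0025
 -0.003  -0.0021 -0.0023 -0.0024]
scene rear cap top x [-0.1278 -0.1069] y [-0.02   0.019] z 0.0837
ridge [0.0767 0.0775 0.0776 0.077  0.0768 0.077  0.077  0.0766 0.0755 0.0759
 0.0756 0.0751 0.0751]
y [-0.0065 -0.0067 -0.0071 -0.0072 -0.0072 -0.0081 -0.0066 -0.0083 -0.0069
 -0.0082 -0.0082 -0.0057 -0.0063]
```

View pics/t21z.png

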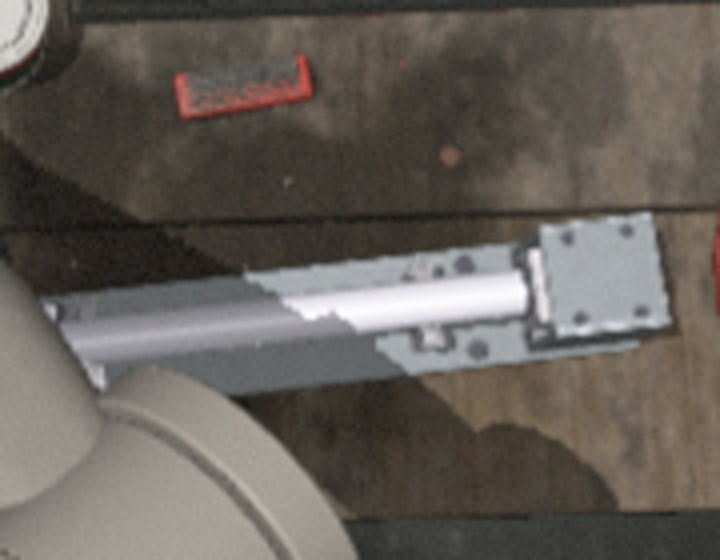

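Run:
```python
from h import *
s=dict(np.load('f_s21.npz'));a=dict(np.load('f_scene.npz'))
d=cv2.absdiff(s['color'],a['color']).max(2)
for n,(x0,y0,x1,y1) in dict(gear=(388,247,420,268),tin=(262,203,302,245),keys=(322,207,352,230)).items(): print(n,np.median(d[y0:y1,x0:x1]))
o=r.get_obs();print(o['clock'],np.abs(o['qvel']).max(),o['contact_force'])
r.hand_in();print(r.get_obs()['clock'])
```

```text
gear 4.0
tin 3.0
keys 3.0
18.95 0.02120793693969456 [-0.39576259 -0.73291822  0.63348767]
the job is handed in; nothing more can be done
the job is handed in; nothing more can be done
```

The cylinder lies in both V rests with its long cap pushed home against the hidden stop. I handed the job in at about 19 s of the 72 s allowed; no verdict is reported.

- **Grasp:** The first close caught nothing. The cameras showed the real fingertips about 32 mm short of the reported TCP, which disagrees with the text (it puts the TCP at the very end of the fingers). I went by the camera measurement and the second grip held.
- **Balance:** The first trial lift, gripping about 15 mm ahead of the middle, already hung level: slope about 0.005 rad, wrist load about 9 N, moment close to zero within its noise. No further trial lifts were needed.
- **Placing:** I carried it level to the stand, laid it in both rests at the cradle position and let go. The barrel axis measured about 62 mm high and the rear face was at stand x = -0.170 m, as expected.
- **Push:** With closed fingers on the rear face it slid at about 4–5 N, then jumped to 28 N with no further travel. That puts the long cap about 34 mm inside the mouth, within the stated 18–36 mm. A second, gentler press reached only 9 N and did not move it further.
- **Last checks:**
  - The scene camera put the rear end at stand x = -0.128 m, against -0.127 m from the push.
  - Key set, tin and gear look unchanged in the scene image, and the arm is well clear.
  - The depth data did not agree exactly: the ridge height read 75–79 mm where 76 mm is expected. The sideways offset read -0.5 to -3 mm from the top camera and -6 to -8 mm from the scene camera, whose figure is skewed because it sees only one side of the barrel.

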